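# Aim the reading lamp and hold it drawn out to its mark

### The arm

A 6-joint arm with a two-finger parallel gripper is mounted at the origin on a cart in front of the work surface, level with it; the furniture and walls round the work are solid. World frame = base frame: x ahead of the robot, y to its left, z up, the work surface at z = 0. Lengths are in m, angles in degrees, forces in N, time in s.
With the tool pointing down it reaches from about 0.25 to 0.725 m from the base axis. Payload 9.7 kg.
Tool frame: the origin (TCP) lies midway between the tips of the shut fingers; the grasp point (between the pads) lies 19 mm behind it (bot.pinch_z is the distance from the TCP to the grasp point, in m); z points along the fingers, y is the direction in which the jaws open and shut (so a half turn about z gives the same grasp; the last joint's range is limited). The gripper opens to 85 mm and grips with 20 to 120 N. Pads are 22 mm wide; open, the fingers measure 114 mm over their backs; the gripper's body (76 mm by 85 mm) begins 54 mm behind the grasp point. The pads swing forward as they close: fully open they stand 13 mm farther back than shut.
Start: joints at [71.276, 4.979, 10.078, 95.1, 0, 90], TCP at [0.177, 0.521, 0.231] pointing down, gripper open.
Joint ranges: [-179.16, 179.16], [-48.56, 103.87], [-65.8, 70.77], [-126.05, 130.52], [-82.76, 87.17], [-180, 180]. Speed limits (degrees/s): [127.2, 127.2, 147.25, 180, 180, 180].

### API

Orientations are given as [roll, pitch, yaw] about the fixed x, y, z axes, in that order (R = Rz(yaw) Ry(pitch) Rx(roll)).
In Python, from workcell import bot, imaging gives the robot as it stands.
- The arm moves only by the tool servo_tool, never from a script. Its argument "moves" is a list that holds one entry, the list of rows, each a list of 7 numbers: the turn, a rotation vector about the tool's x, y, z in rad, then the shift along the tool's x, y, z in cm, then the finger opening in cm, from 0 to 8.54. A call has 1 to 12 rows; each row shifts and turns the pose as measured when the row begins, along the tool's axes as they then stand; what a row does not reach is not made up. A row lasts 1/12 s, in which the tool goes at most 41.7 mm and 7.16 degrees, less where a joint would pass 70% of its speed; a pose out of reach is approached as far as the arm can. A call is refused whole if a number of a shift passes 4.17 or a number of a turn 0.125, either way. A call with a gripper value outside its range is refused whole. The fingers move at their own pace and stop on an object; "force" is the grip in N (left out, the last holds). Time passes only in rows, so rows that do not move let the fingers close. It gives the time, the measured TCP pose, the force and the opening at its end, in the units of the state.
- bot.get_obs(): the state, without advancing time (a new reading comes with each control period).
- imaging.camera(name): name is "side" or "top" or "wrist"; returns the picture (400x640x3 uint8, blue, green, red); there is no depth.
- imaging.calibration(name): a dict with "fx", "fy", "cx", "cy" (pixels), "camera_from_world" (4x4, takes a point from world to camera coordinates). Camera axes: x right, y down, z forward; pixel columns grow to the right and rows downward; lengths in m; the calibration is good to about 2 mm. A picture is of the moment at which its call begins: read the wrist's pose just before it. calibration takes no time and is no camera call; for the wrist camera it gives the pose at the moment of the call.
- bot.job_done(): hands the job in, once; it reports no verdict.
The state is a dict: "time": time; "q": joint angles; "qd": joint speeds; "joint_efforts": joint torques, N m; "ee_pos": TCP position; "tcp_rot": TCP orientation; "wrist_force": force on the tool from outside, world axes, zero at the start; "torque": the same for the moment, N m; "opening": finger opening in m.
Only numpy, scipy, OpenCV 4.12 (cv2) and the standard library are available. Lean on these libraries where they do the work, as an engineer would, in place of code of your own. Each camera call takes 0.05 s, during which the arm holds its last target.

### The job

With the lamp arm still pushed in, swing the lamp boom by its black upright peg until the needle at its back stands at the green clip on the round foot. Then squeeze the orange lock button on the side of the lamp head, draw the head out until its white pointer stands at the red clip on the rule, and finish holding the head there, because a spring pulls it back if you let go. Keep the boom at the green clip, and leave the pen, the swab pack and the plaster box where they lie.

Things in the scene. Friction and masses are not known exactly. Their poses are not given: they have to be found in the camera images.
- boom_pivot (a point): the boom's vertical swivel axis, over the centre of the lamp's foot, 81 mm above the table on the boom's centre line. Axes turn with the boom: x outward along it to the lamp head, y left seen from above, z up. The boom is a white tube 24 mm wide, 68 to 94 mm above the table, from 35 mm behind the axis to 156 mm before it. A black needle on it points backward (-x) to 85 mm from the axis.
- lamp_stand: the lamp's fixed round white foot, diameter 184 mm, 13 mm high, with black ticks on its rear rim; origin at the centre of its underside, on the swivel axis. Its x axis is the boom's direction at boom = 0
- boom (a joint): swing angle of the boom about its vertical axis, rad, 0 at the middle tick, growing anticlockwise seen from above, range -1 to 1. It starts away from the green clip. The swivel is stiff (about 1 N m of friction, 10 N at the peg) and the boom stays where it is left.
- swing_peg (a point): middle of the free part of the black upright round peg on the boom, 16 mm diameter, for swinging the boom; its point is 100 mm from the swivel axis and 118 mm above the table; the peg runs from 98 to 136 mm above the table, with a grey collar 25 mm wide at its foot. x, y, z as for the boom.
- dial_clip (a joint): angle, rad, at which the green clip is set, on the same scale as boom: the boom is aimed when boom equals this value. The clip is tight and cannot be pushed.
- dial_mark (a point): top of the green clip (20 x 7 x 8 mm) on the rear rim of the foot, 86 mm from the swivel axis and 20 mm above the table. Its x axis is the direction in which the aimed boom must point (from the clip through the swivel axis).
- lamp_head: lamp head on the telescoping steel arm. Grey block 52 mm long, 34 wide, 62 to 100 mm above the table; origin at mid height and width, in line with the button: the place to grip across. Block from 30 mm behind to 22 mm before it; then a neck and a white lamp shade, diameter 56 mm, centred 58 mm before it. x outward along the boom, y left, z up. 200 mm from the swivel axis when pushed in.
- inner_arm (a joint): how far the inner arm with the lamp head is drawn out, m, 0 pushed in (latched; it starts here), range 0 to 0.095. A spring pulls it in with about 2 N at 0 and 5 N at the far end. It is latched at 0 until the lock button is pressed at least 4 mm in; once it is drawn out past 15 mm the latch no longer matters.
- lock_button (a joint): how far the lock button is pressed in, m, 0 out, 0.006 fully in; takes 2 N to start and 5 N when fully in; it springs out again.
- lock_button_face (a point): centre of the outer face of the round orange lock button, 16 mm diameter, on the right side (-y) of the lamp head, pressed along +y. Out, it stands 7 mm proud of the block, fully in 1 mm, so that a pinch across the block at the head's origin presses it; the opposite side is ribbed. Button centre 81 mm above the table.
- reach_pointer (a point): white pointer bar, 64 mm across and 2 mm thick, under the rear end of the lamp head, 28 mm behind the head's origin, 48 mm above the table; it moves with the head.
- reach_clip (a joint): where the red clip is set on the rule, m: the drawing-out (value of inner_arm) at which the pointer stands at the clip. The clip is tight and cannot be pushed.
- reach_mark (a point): middle between the two red tabs of the red clip (each 6 mm along and 10 mm across, on both edges of the rule), 48 mm above the table, on the boom's centre line; x outward along the boom. The rule is a metal strip 64 mm wide, 36 to 40 mm above the table, carried by the boom under the head, with a black tick every 10 mm.
- pen_mid (a point): middle of a red ballpoint pen lying on the table, 137 mm long, 15 mm high; to be left alone
- swab_mid (a point): middle of a flat white wrapped swab pack lying on the table, 165 x 22 x 8 mm; to be left alone
- plaster_mid (a point): middle of an orange and white carton on the table, 98 x 60 x 41 mm; to be left alone

How it is judged:
By the outcome, as a careful person would: the job done as asked, in the order asked, and still so for the second after the job is handed in, while the arm keeps its last pose, push and grip.
It also fails if it takes over 45 s, if anything falls off the work surface, if the arm or the gripper's body presses on something with over 40 N, if the wrist force passes 120 N, or if a joint passes its speed limit or range.

## Working session

There is one attempt and no reset: what is moved stays moved. The work goes in short steps, Python scripts to look and compute and a tool call to move; the robot and the scene stay as the last step left them, time stands still between calls to the robot, and variables do not carry over. Pictures are saved under pics/ and viewed, and the job is handed in when it is done.

Besides the shell and the picture viewer there is one more tool, called by a JSON object that holds its "op" and its "data", one argument or row to a line. servo_tool: Moves the arm, as the interface text tells. Its arguments: {"type":"object","properties":{"moves":{"type":"array","items":{"type":"array","items":{"type":"array","items":{"type":"number"}}}},"force":{"type":"number"}},"required":["moves"]}

```bash
ls; mkdir -p pics; python3 - <<'E'
from workcell import bot, imaging
import cv2
for n in ["side","top","wrist"]:
    cv2.imwrite(f"pics/{n}0.png", imaging.camera(n)); c=imaging.calibration(n); print(n,c["fx"],c["cx"],c["cy"]);print(c["camera_from_world"])
print(bot.get_obs())
E
```

```text
pics
side 382.9005693170427 319.27995763104155 197.20692659191863
[[-0.98531838 -0.16895064  0.02456351  0.5154621 ]
 [-0.09346144  0.41338046 -0.90574917  0.07048837]
 [ 0.14287283 -0.89474704 -0.42310174  0.967237  ]
 [ 0.          0.          0.          1.        ]]
top 451.9739901501434 315.9369716178147 198.8327454450358
[[-0.01598095 -0.99985731  0.00547372  0.14154273]
 [-0.9869741   0.01489809 -0.16018791  0.4885468 ]
 [ 0.1600835  -0.00796237 -0.98707136  1.08601348]
 [ 0.          0.          0.          1.        ]]
wrist 331.24012999523865 317.0097924767665 199.99695592877276
[[ 3.21503159e-01  9.46908401e-01 -4.46895089e-04 -5.49438452e-01]
 [ 9.01109323e-01 -3.05807960e-01  3.07381651e-01 -4.00772296e-02]
 [ 2.90925604e-01 -9.92268731e-02 -9.51586213e-01  3.79568943e-01]
 [ 0.00000000e+00  0.00000000e+00  0.00000000e+00  1.00000000e+00]]
{'time': 0.15, 'q': array([7.12737391e+01, 5.00511359e+00, 1.00449955e+01, 9.50979245e+01,
       5.51112443e-04, 9.00016791e+01]), 'qd': array([-0.04665362, -0.07524574,  0.20859871,  0.01024992, -0.00558185,
        0.03719662]), 'joint_efforts': array([ 1.09164270e-03, -5.20761216e+01,  4.65046012e+01,  1.39607853e-02,
        8.03245121e-05, -2.11492750e-05]), 'ee_pos': array([0.17652176, 0.52073359, 0.23073491]), 'tcp_rot': array([-1.79941957e+02, -5.49411139e-04,  1.61272059e+02]), 'wrist_force': array([ 0.93914095, -0.34923464, -0.30433985]), 'torque': array([-0.02586699,  0.03012309,  0.02407231]), 'opening': 0.08552919846388023}
```

View pics/top0.png

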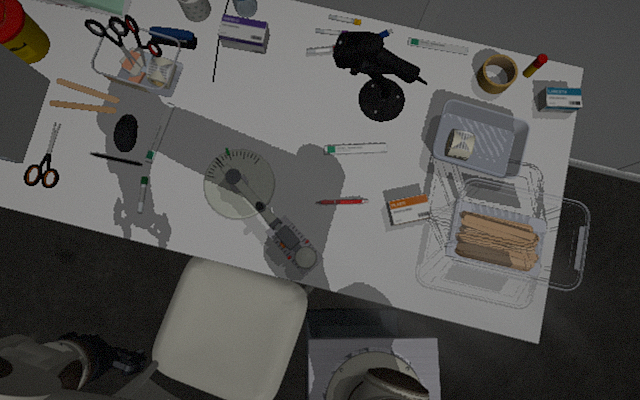

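View pics/side0.png

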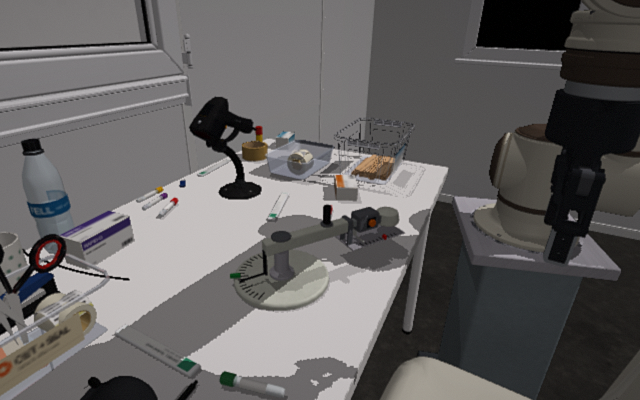

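View pics/wrist0.png

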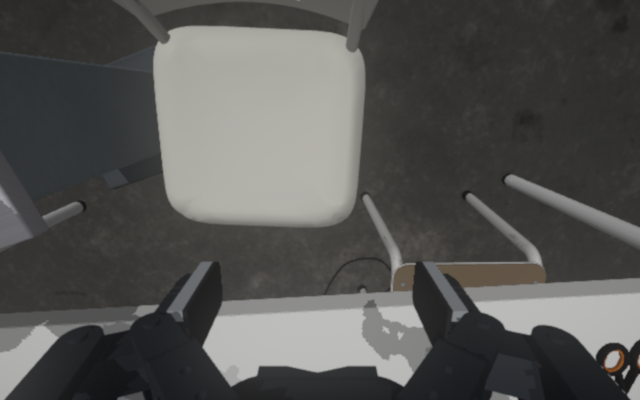

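The top view shows the foot at about (239,183), the pivot cap at (233,176), the peg at (260,206), the head block at (288,236) and the shade at (305,258). The green clip is near (228,152). The side view shows the same lamp, with the clip at (236,275), the orange button at (371,223) and a red tab at (384,236). I'll zoom in and measure these.

```bash
python3 - <<'E'
import cv2
a=cv2.imread("pics/top0.png")[140:280,190:350]; cv2.imwrite("pics/topz.png",cv2.resize(a,None,fx=5,fy=4.2857*1.0,interpolation=cv2.INTER_CUBIC)) 
a=cv2.imread("pics/side0.png")[195:315,225:405]; cv2.imwrite("pics/sidez.png",cv2.resize(a,None,fx=4.4,fy=4.4,interpolation=cv2.INTER_CUBIC))
E
cat > h.py <<'E'
import numpy as np, cv2
from workcell import bot, imaging
def ray(c,u,v):
    M=np.array(c["camera_from_world"]);R=M[:3,:3];t=M[:3,3]
    d=R.T@np.array([(u-c["cx"])/c["fx"],(v-c["cy"])/c["fy"],1]); return -R.T@t,d
def plane(c,u,v,z):
    o,d=ray(c,u,v); return o+d*(z-o[2])/d[2]
def proj(c,p):
    M=np.array(c["camera_from_world"]);q=M[:3,:3]@np.asarray(p)+M[:3,3]
    return np.array([c["fx"]*q[0]/q[2]+c["cx"],c["fy"]*q[1]/q[2]+c["cy"]])
def tri(c1,p1,c2,p2):
    o1,d1=ray(c1,*p1);o2,d2=ray(c2,*p2);d1/=np.linalg.norm(d1);d2/=np.linalg.norm(d2)
    s=np.linalg.lstsq(np.c_[d1,-d2],o2-o1,rcond=None)[0]; a=o1+s[0]*d1;b=o2+s[1]*d2
    return (a+b)/2,np.linalg.norm(a-b)
def blobs(im,lo,hi,box=None,mn=3):
    hsv=cv2.cvtColor(im,cv2.COLOR_BGR2HSV);m=cv2.inRange(hsv,lo,hi)
    if box is not None:
        k=np.zeros_like(m);x0,y0,x1,y1=box;k[y0:y1,x0:x1]=255;m&=k
    n,l,s,c=cv2.connectedComponentsWithStats(m)
    return [(tuple(np.round(c[i],2)),s[i].tolist()) for i in range(1,n) if s[i][4]>=mn]
E
python3 - <<'E'
from h import *
t=cv2.imread("pics/top0.png");s=cv2.imread("pics/side0.png")
print("green top",blobs(t,(40,80,30),(85,255,255),(195,140,290,220)))
print("green side",blobs(s,(40,80,30),(85,255,255),(220,240,350,310)))
print("red top",blobs(t,(0,100,60),(12,255,255),(250,200,340,280),2))
print("red side",blobs(s,(0,100,60),(8,255,255),(330,195,410,260),2))
print("orange side",blobs(s,(8,120,80),(22,255,255),(330,195,410,260),2))
E
```

```text
green top [((np.float64(227.17), np.float64(151.33)), [226, 148, 4, 7, 18])]
green side [((np.float64(234.94), np.float64(275.14)), [230, 273, 11, 5, 49])]
red top [((np.float64(321.0), np.float64(201.5)), [321, 201, 1, 2, 2]), ((np.float64(328.3), np.float64(201.85)), [323, 200, 11, 4, 20]), ((np.float64(337.55), np.float64(201.55)), [336, 200, 4, 4, 11]), ((np.float64(307.0), np.float64(241.0)), [306, 240, 3, 3, 6]), ((np.float64(281.62), np.float64(244.62)), [280, 243, 5, 4, 8]), ((np.float64(288.43), np.float64(257.29)), [287, 256, 4, 3, 7])]
red side [((np.float64(331.0), np.float64(208.5)), [331, 207, 1, 4, 4]), ((np.float64(383.95), np.float64(236.35)), [382, 234, 5, 6, 20])]
orange side [((np.float64(371.96), np.float64(222.43)), [369, 220, 6, 6, 28])]
```

View pics/topz.png

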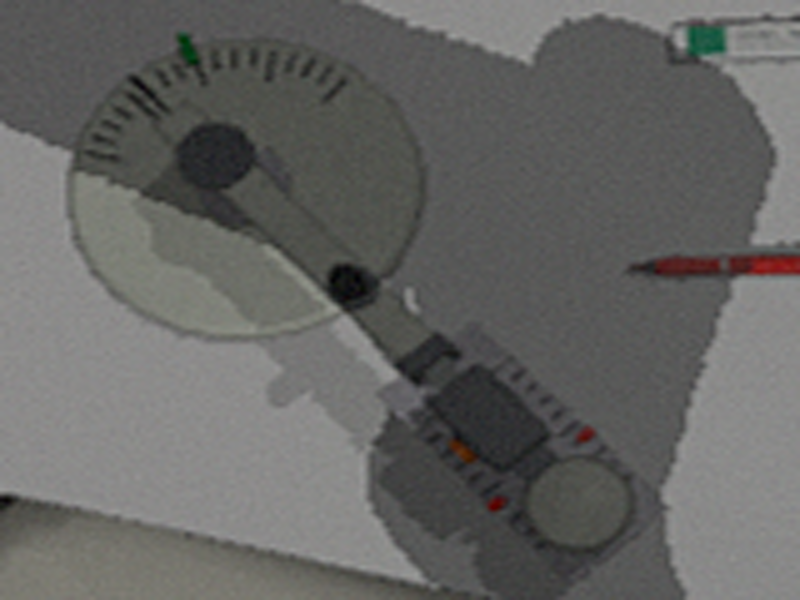

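View pics/sidez.png

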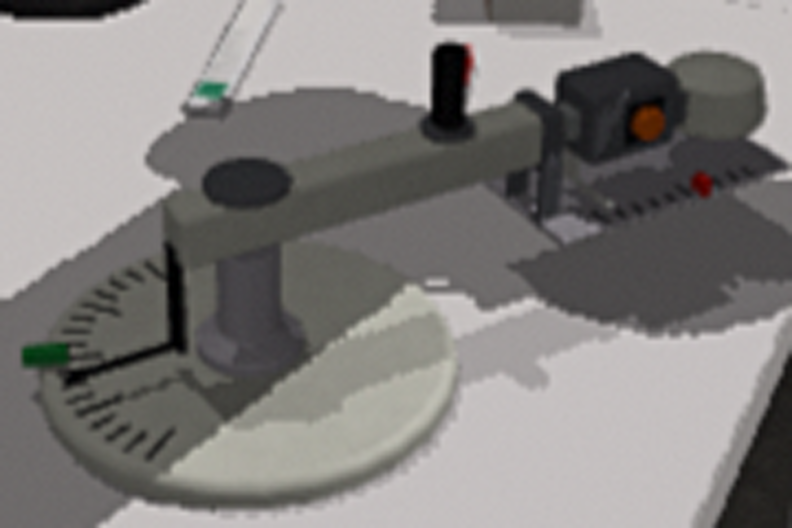

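```bash
python3 - <<'E'
from h import *
np.set_printoptions(precision=4,suppress=True)
T=imaging.calibration("top");S=imaging.calibration("side")
tz=lambda x,y:(190+(x+.5)/5-.5,140+(y+.5)/4.2857-.5); sz=lambda x,y:(225+(x+.5)/4.4-.5,195+(y+.5)/4.4-.5)
# foot silhouettes
for nm,x,y in [("L",68,190),("R",425,185),("T",240,38),("B",246,340)]: print(nm,plane(T,*tz(x,y),.013 if nm!="B" else .011))
print("centre",plane(T,*tz(246.5,188),.013))
print("cap",tri(T,tz(216,156),S,sz(247,185)))
print("pegtop",tri(T,tz(350,281),S,sz(450,50)))
print("pegtop plane",plane(T,*tz(352,280),.136), plane(S,*sz(450,50),.136))
g=(227.17,151.33);print("green top plane",plane(T,*g,.019),"side",plane(S,234.94,275.14,.016), tri(T,g,S,(234.94,275.14)))
r1=plane(T,307,241,.048);r2=plane(T,288.43,257.29,.048);print("red",r1,r2,np.linalg.norm(r1-r2),(r1+r2)/2)
print("red side",plane(S,383.95,236.35,.046),"button top",plane(T,281.62,244.62,.083),"button side",plane(S,371.96,222.43,.081))
print("shade top",plane(T,*tz(580,503),.1))
# block top corners
for p in [(472,362),(428,405),(508,470),(552,437)]: print("blk",plane(T,*tz(*p),.1))
# needle tip
print("needle tip top",plane(T,*tz(135,78),.02),"side",plane(S,*sz(62,379),.02))
E
```

```text
L [0.5378 0.4214 0.013 ]
R [0.5381 0.2389 0.013 ]
T [0.6301 0.3346 0.013 ]
B [0.4466 0.3298 0.011 ]
centre [0.5377 0.3302 0.013 ]
cap (array([0.5405, 0.3319, 0.0928]), np.float64(0.0008017051405983066))
pegtop (array([0.4647, 0.2633, 0.1309]), np.float64(0.00320874451107413))
pegtop plane [0.4628 0.2616 0.136 ] [0.4649 0.2731 0.136 ]
green top plane [0.6213 0.3603 0.019 ] side [0.6235 0.3625 0.016 ] (array([0.6232, 0.3613, 0.0149]), np.float64(0.0015845934680284758))
red [0.3857 0.1574 0.048 ] [0.3471 0.2028 0.048 ] 0.05957618550975765 [0.3664 0.1801 0.048 ]
red side [0.3495 0.2096 0.046 ] button top [0.3757 0.2167 0.083 ] button side [0.3772 0.2184 0.081 ]
shade top [0.3454 0.1604 0.1   ]
blk [0.4223 0.2098 0.1   ]
blk [0.3992 0.2303 0.1   ]
blk [0.3636 0.1934 0.1   ]
blk [0.381  0.1729 0.1   ]
needle tip top [0.6042 0.387  0.02  ] side [0.6084 0.3823 0.02  ]
```

Foot centre C is about (0.538, 0.330). The boom points at about -138.6°, with the peg at 0.100 m and the shade at 0.257 m, both as they should be. The green clip asks for a boom direction of about -160°, and the red clip sits at a draw of about 0.056 m. I'll move toward the peg now and test which way the wrist turns.

{"op": "servo_tool", "data": {
  "moves": [
    [[0,0,0.12,-3.4,-1.45,0,8.5],[0,0,0,-3.6,-1.5,0,8.5]]
  ]
}}

```text
time: 0.32
ee_pos: [0.2276, 0.4694, 0.2288]
tcp_rot: [-179.8, -0.1, 154.5]
wrist_force: [0.2, -0.6, -0.6]
opening: 0.085
```

```bash
python3 -c "
from h import *
o=bot.get_obs();print(o['q'].round(1),o['ee_pos'],o['tcp_rot'],o['time'])"
```

```text
[64.1  1.2  5.8 94.8  0.1 89.6] [0.22759642 0.46938851 0.22878618] [-1.79838159e+02 -6.32253826e-02  1.54495269e+02] 0.3167
```

{"op": "servo_tool", "data": {
  "moves": [
    [[0,0,-0.12,-3.0,-0.8,0,8.5],[0,0,-0.12,-2.9,-1.2,0,8.5],[0,0,-0.12,-2.7,-1.5,0,8.5],[0,0,-0.12,-2.5,-1.8,0,8.5],[0,0,-0.12,-2.3,-2.1,0,8.5],[0,0,-0.12,-2.0,-2.4,0,8.5],[0,0,-0.12,-1.7,-2.6,0,8.5],[0,0,-0.12,-1.4,-2.8,0,8.5],[0,0,-0.12,-1.1,-2.9,0,8.5],[0,0,-0.1,-0.7,-3.0,0,8.5],[0,0,0,0,0,0,8.5]]
  ]
}}

```text
time: 1.23
ee_pos: [0.4715, 0.2569, 0.2261]
tcp_rot: [-179.9, -0.4, -136.2]
wrist_force: [0.2, -0.2, 0.3]
opening: 0.0851
```

```bash
python3 - <<'E'
from h import *
o=bot.get_obs();print(o['q'].round(1),o['ee_pos'],o['tcp_rot'],o['time'])
c=imaging.calibration("wrist");print(c["camera_from_world"].round(4).tolist())
cv2.imwrite("pics/wrist1.png",imaging.camera("wrist"))
E
```

```text
[ 28.7   3.4   7.9  94.8  -0.2 -15.1] [0.47148083 0.25693011 0.22607945] [-179.92722069   -0.39403706 -136.24743082] 1.2333
[[-0.6911, 0.7227, -0.0015, 0.1411], [0.6889, 0.6594, 0.301, -0.5312], [0.2186, 0.207, -0.9536, 0.2192], [0.0, 0.0, 0.0, 1.0]]
```

View pics/wrist1.png

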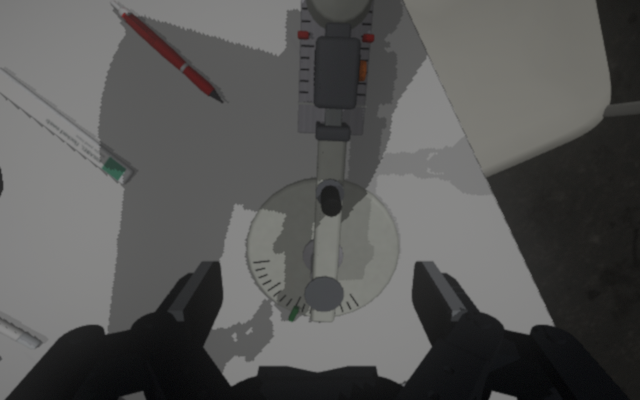

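The wrist view shows the peg top at about (330,192), the red tabs at (304,35) and (368,38), the green clip at (294,313) and the foot circle around (323,247). I'll measure from this picture and compare with the first estimates.

```bash
python3 - <<'E'
from h import *
np.set_printoptions(precision=4,suppress=True)
W=imaging.calibration("wrist"); im=cv2.imread("pics/wrist1.png")
g=blobs(im,(40,80,20),(85,255,255),(250,280,340,330));r=blobs(im,(0,120,60),(8,255,255),(290,20,380,60),6);print(g,r)
hsv=cv2.cvtColor(im,cv2.COLOR_BGR2HSV)
P=[plane(W,*p,.013) for p in [(247,250),(399,247),(322,178),(265,292),(385,285)]]
A=np.array(P)[:,:2];s=np.linalg.lstsq(np.c_[2*A,np.ones(5)],(A**2).sum(1),rcond=None)[0];C=s[:2];print("foot",C,np.sqrt(s[2]+C@C))
C=np.array([.538,.3303])
def pol(n,p): d=p[:2]-C;print(n,p,np.hypot(*d).round(4),np.degrees(np.arctan2(d[1],d[0])).round(2))
pol("pegtop",plane(W,330,192,.136))
pol("cap",plane(W,323,291,.0955))
pol("green",plane(W,*g[0][0],.018))
rr=[plane(W,*b[0],.048) for b in r]
pol("red",sum(rr)/len(rr)); pol("shade",plane(W,338,0,.1))
pol("block mid",plane(W,(315+358)/2,73,.1))
E
```

```text
[((np.float64(292.9), np.float64(313.98)), [289, 308, 9, 13, 59])] [((np.float64(302.51), np.float64(34.34)), [298, 31, 10, 7, 61]), ((np.float64(369.02), np.float64(37.13)), [365, 34, 9, 7, 53])]
foot [0.5377 0.3301] 0.08967842984157788
pegtop [0.4565 0.2574 0.136 ] 0.1093 -138.19
cap [0.5387 0.3298 0.0955] 0.0009 -37.7
green [0.6236 0.3607 0.018 ] 0.0909 19.56
red [0.3663 0.1817 0.048 ] 0.2271 -139.13
shade [0.3563 0.1703 0.1   ] 0.2421 -138.63
block mid [0.392  0.2037 0.1   ] 0.1932 -139.07
```

{"op": "servo_tool", "data": {
  "moves": [
    [[0,0,0.047,0.1,1.2,2.5,8.5],[0,0,0,0,0,3.0,6],[0,0,0,0,0,3.0,5],[0,0,0,0,0,2.5,5],[0,0,0,0,0,0,5]]
  ]
}}

```text
time: 1.7
ee_pos: [0.4591, 0.2676, 0.1132]
tcp_rot: [180.0, -0.2, -140.0]
wrist_force: [-0.1, -0.4, -0.6]
opening: 0.05
```

```bash
python3 - <<'E'
from h import *
o=bot.get_obs();print(o['q'].round(1),o['ee_pos'],o['tcp_rot'],o['time'],o['opening'])
cv2.imwrite("pics/wrist2.png",imaging.camera("wrist"))
E
```

```text
[30.3  2.  -6.1 82.1 -0.  -9.7] [0.45905116 0.26755588 0.11321659] [ 179.99647232   -0.24827184 -139.99951955] 1.7 0.04997310807140953
```

View pics/wrist2.png

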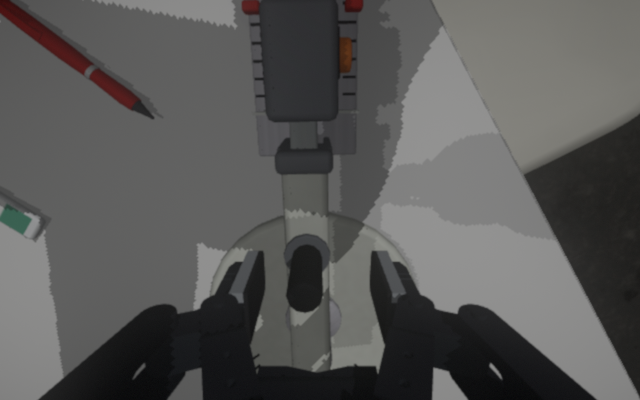

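The peg stands between the pads, a few mm to the left of centre at (305,280) against 317. I'll centre on it, lower the last 12 mm and close.

{"op": "servo_tool", "data": {
  "moves": [
    [[0,0,-0.02,-0.1,-0.4,1.2,5],[0,0,0,0,0,0,3],[0,0,0,0,0,0,1.0],[0,0,0,0,0,0,1.0],[0,0,0,0,0,0,1.0],[0,0,0,0,0,0,1.0]]
  ],
  "force": 50
}}

```text
time: 2.25
ee_pos: [0.4642, 0.2667, 0.1078]
tcp_rot: [-179.9, 0.1, -138.8]
wrist_force: [1.0, 0.1, -8.2]
opening: 0.0146
```

```bash
python3 - <<'E'
from h import *
o=bot.get_obs();print(o['q'].round(1),o['ee_pos'],o['tcp_rot'],o['time'],o['opening'],o['wrist_force'])
E
```

```text
[ 29.9   2.2  -6.5  81.2  -0.1 -11.3] [0.46416759 0.26667626 0.10777226] [-1.79888136e+02  8.68466424e-02 -1.38784126e+02] 2.25 0.014635653116564283 [ 0.9839973   0.11637573 -8.20248648]
```

{"op": "servo_tool", "data": {
  "moves": [
    [[0,0,0.05,-0.02,0.55,0,1.0],[0,0,0.05,-0.02,0.55,0,1.0],[0,0,0.05,-0.02,0.55,0,1.0],[0,0,0,0,0,0,1.0]]
  ]
}}

```text
time: 2.58
ee_pos: [0.4564, 0.2771, 0.1078]
tcp_rot: [-179.5, 0.1, -147.9]
wrist_force: [-3.6, 5.8, -7.4]
opening: 0.0141
```

```bash
cat > st.py <<'E'
from h import *
o=bot.get_obs();d=o['ee_pos'][:2]-np.array([.538,.3303])
print(o['ee_pos'].round(4),o['tcp_rot'].round(1),o['time'],o['opening'].round(4),o['wrist_force'].round(1),"r",np.hypot(*d).round(4),"ang",np.degrees(np.arctan2(d[1],d[0])).round(2),o['q'].round(1))
E
python3 st.py
```

```text
Traceback (most recent call last):
  File "st.py", line 3, in <module>
    print(o['ee_pos'].round(4),o['tcp_rot'].round(1),o['time'],o['opening'].round(4),o['wrist_force'].round(1),"r",np.hypot(*d).round(4),"ang",np.degrees(np.arctan2(d[1],d[0])).round(2),o['q'].round(1))
                                                               ^^^^^^^^^^^^^^^^^^
AttributeError: 'float' object has no attribute 'round'
```

{"op": "servo_tool", "data": {
  "moves": [
    [[0,0,0.05,-0.02,0.55,0,1.0],[0,0,0.05,-0.02,0.55,0,1.0],[0,0,0.05,-0.02,0.55,0,1.0],[0,0,0.03,-0.02,0.55,0,1.0],[0,0,0,0,0,0,1.0]]
  ]
}}

```text
time: 3.0
ee_pos: [0.4476, 0.2939, 0.1078]
tcp_rot: [-179.2, 0.1, -158.4]
wrist_force: [-2.2, 6.0, -8.3]
opening: 0.0141
```

```bash
sed -i "s/o\['opening'\].round(4)/round(o['opening'],4)/" st.py
python3 st.py; python3 - <<'E'
from h import *
for n in ["side","top","wrist"]:
    im=imaging.camera(n); cv2.imwrite(f"pics/{n}3.png",im)
a=cv2.imread("pics/side3.png")[195:315,225:405]; cv2.imwrite("pics/sidez3.png",cv2.resize(a,None,fx=4.4,fy=4.4,interpolation=cv2.INTER_CUBIC))
E
```

```text
[0.4476 0.2939 0.1078] [-1.792e+02  1.000e-01 -1.584e+02] 3.0 0.0141 [-2.2  6.  -8.3] r 0.0974 ang -158.08 [33.7  2.5 -6.2 81.4 -0.8 12.1]
```

View pics/sidez3.png

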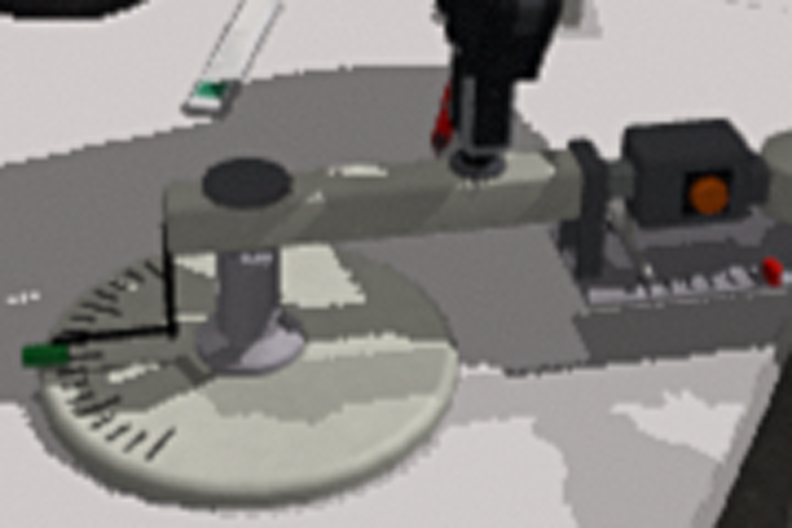

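View pics/top3.png

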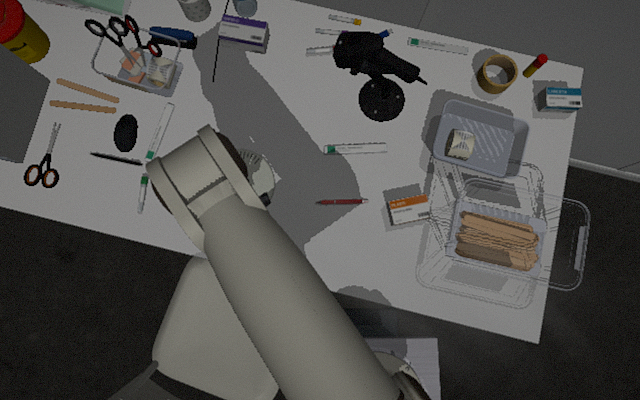

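View pics/wrist3.png

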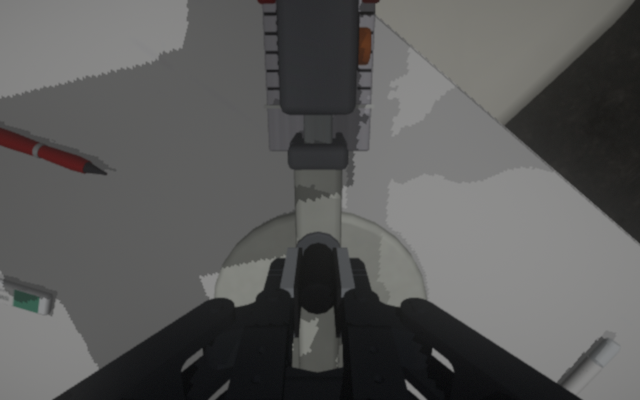

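```bash
python3 - <<'E'
from h import *
np.set_printoptions(precision=4,suppress=True)
T=imaging.calibration("top");S=imaging.calibration("side")
tz=lambda x,y:(190+(x+.5)/5-.5,140+(y+.5)/4.2857-.5); sz=lambda x,y:(225+(x+.5)/4.4-.5,195+(y+.5)/4.4-.5)
C=np.array([.538,.3303])
def pol(n,p): d=p[:2]-C;print(n,p,np.hypot(*d).round(4),np.degrees(np.arctan2(d[1],d[0])).round(2))
print(tri(T,tz(135,78),S,sz(62,379)))
for z in (.02,.024,.028):
  print(z);pol("tip0",plane(S,*sz(62,379),z));pol("tip1",plane(S,*sz(56,341),z));pol("hang0",plane(S,*sz(180,346),z));pol("hang1",plane(S,*sz(173,331),z))
# clip end seen in side: inner end right edge top
for z in (.02,.0165): pol(f"clip {z}",plane(S,*sz(46,347 if z==.02 else 354),z))
pol("clip inner",plane(S,*sz(70,348),.02));pol("clip outer",plane(S,*sz(22,348),.02))
for a in (19,20,21,22):
  for r in (.076,.096): 
    u=proj(S,[C[0]+r*np.cos(np.radians(a)),C[1]+r*np.sin(np.radians(a)),.02]);print(a,r,(u-[225,195]+.5)*4.4)
E
```

```text
(array([0.6049, 0.3866, 0.0233]), np.float64(0.0030804797950375732))
0.02
tip0 [0.6084 0.3823 0.02  ] 0.0875 36.44
tip1 [0.6203 0.3577 0.02  ] 0.0867 18.44
hang0 [0.567  0.3504 0.02  ] 0.0353 34.71
hang1 [0.5732 0.3406 0.02  ] 0.0367 16.31
0.024
tip0 [0.6063 0.3872 0.024 ] 0.0889 39.79
tip1 [0.618  0.3629 0.024 ] 0.0864 22.14
hang0 [0.5653 0.3556 0.024 ] 0.0372 42.84
hang1 [0.5714 0.3459 0.024 ] 0.0369 25.02
0.028
tip0 [0.6042 0.3921 0.028 ] 0.0905 43.04
tip1 [0.6158 0.368  0.028 ] 0.0865 25.85
hang0 [0.5636 0.3608 0.028 ] 0.0398 50.04
hang1 [0.5696 0.3512 0.028 ] 0.0379 33.44
clip 0.02 [0.6229 0.3627 0.02  ] 0.0909 20.86
clip 0.0165 [0.6231 0.3629 0.0165] 0.0911 20.98
clip inner [0.6126 0.3613 0.02  ] 0.0808 22.53
clip outer [0.6326 0.3654 0.02  ] 0.1009 20.34
19 0.076 [ 81.721  340.7571]
19 0.096 [ 34.4278 344.3215]
20 0.076 [ 81.6973 342.5854]
20 0.096 [ 34.3001 346.6492]
21 0.076 [ 81.7282 344.4149]
21 0.096 [ 34.2417 348.9805]
22 0.076 [ 81.814 346.245]
22 0.096 [ 34.253  351.3147]
```

The needle tip now stands about 1.5° short of the clip (needle about 22°, clip 20 to 21°). I'll make a small further swing, then let go and look closely.

{"op": "servo_tool", "data": {
  "moves": [
    [[0,0,0.025,0,0.3,0,1.0],[0,0,0,0,0,0,1.0]]
  ]
}}

```text
time: 3.32
ee_pos: [0.4469, 0.296, 0.1078]
tcp_rot: [-179.2, 0.1, -159.6]
wrist_force: [-1.7, 6.3, -7.9]
opening: 0.0145
```

```bash
python3 st.py
```

```text
[0.4469 0.296  0.1078] [-1.792e+02  1.000e-01 -1.596e+02] 3.3167 0.0145 [-1.7  6.3 -7.9] r 0.0974 ang -159.36 [34.   2.5 -6.2 81.4 -0.8 13.6]
```

{"op": "servo_tool", "data": {
  "moves": [
    [[0,0,0,0,0,0,5],[0,0,0,0,0,0,5],[0,0,0,0,0,0,5],[0,0,0,0,0,-3.5,5],[0,0,0,0,0,-3.5,5],[0,0,0,-3.5,0,-2,5],[0,0,0,-3.5,0,0,5],[0,0,0,-3.5,0,0,5],[0,0,0,0,0,0,5],[0,0,0,0,0,0,5]]
  ]
}}

```text
time: 4.15
ee_pos: [0.5505, 0.3334, 0.207]
tcp_rot: [-179.0, 0.6, -159.3]
wrist_force: [-0.9, -0.2, -0.1]
opening: 0.0501
```

```bash
python3 st.py; python3 - <<'E'
from h import *
for n in ["wrist","side"]:
    im=imaging.camera(n); cv2.imwrite(f"pics/{n}4.png",im)
np.save("w4.npy",imaging.calibration("wrist")["camera_from_world"])
a=cv2.imread("pics/side4.png")[195:315,225:405]; cv2.imwrite("pics/sidez4.png",cv2.resize(a,None,fx=4.4,fy=4.4,interpolation=cv2.INTER_CUBIC))
E
```

```text
[0.5505 0.3334 0.207 ] [-179.     0.6 -159.3] 4.15 0.0501 [-0.9 -0.2 -0.1] r 0.0128 ang 14.02 [31.7 17.4 21.8 93.9 -1.1 10.9]
```

View pics/sidez4.png

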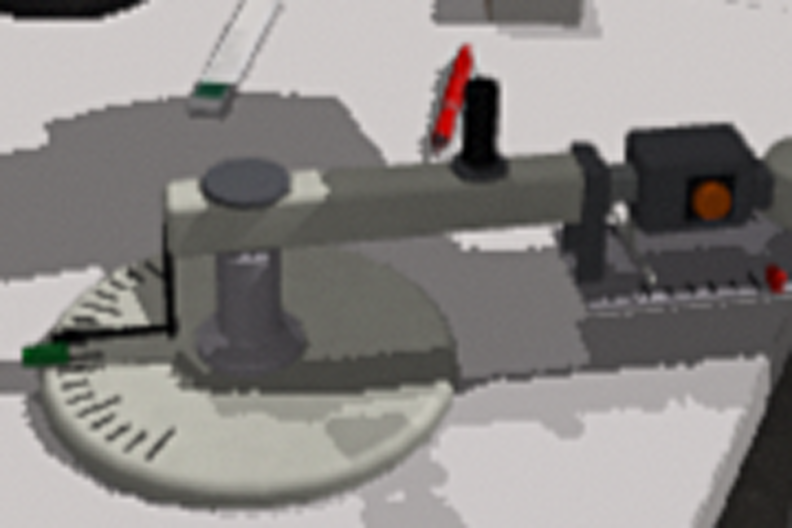

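View pics/wrist4.png

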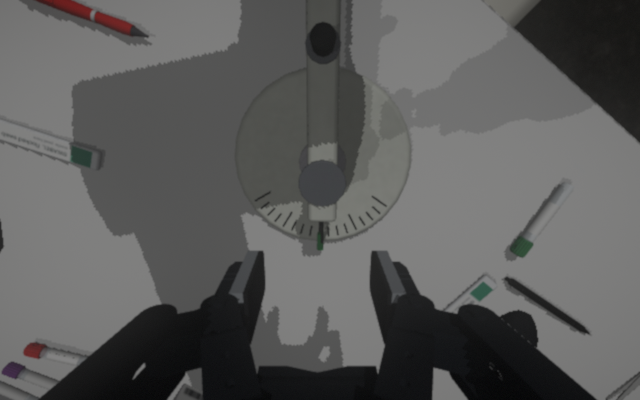

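```bash
python3 - <<'E'
from h import *
np.set_printoptions(precision=4,suppress=True)
im=cv2.imread("pics/wrist4.png")
a=im[200:260,280:360];cv2.imwrite("pics/wz4.png",cv2.resize(a,None,fx=10,fy=10,interpolation=cv2.INTER_CUBIC))
W=imaging.calibration("wrist");print(np.abs(W["camera_from_world"]-np.load("w4.npy")).max())
g=blobs(im,(40,80,20),(85,255,255),(290,215,350,260));print(g)
dk=blobs(im,(0,0,0),(180,255,35),(315,222,330,248));print(dk)
P=[(236,152),(411,152),(322,67),(250,205),(395,205),(322,242)]
A=np.array([plane(W,*p,.013)[:2] for p in P]);s=np.linalg.lstsq(np.c_[2*A,np.ones(6)],(A**2).sum(1),rcond=None)[0];print("foot",s[:2],np.sqrt(s[2]+s[:2]@s[:2]))
E
```

```text
0.0
[((np.float64(319.12), np.float64(243.14)), [318, 235, 4, 15, 42])]
[]
foot [0.5403 0.3316] 0.09036585101523663
```

View pics/wz4.png

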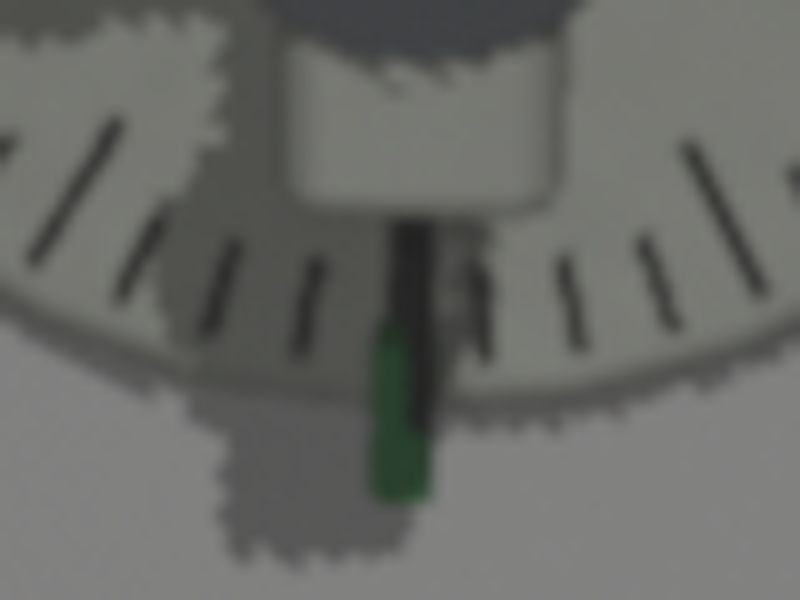

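```bash
python3 - <<'E'
from h import *
np.set_printoptions(precision=4,suppress=True)
W=imaging.calibration("wrist")
z=lambda x,y:(280+(x+.5)/10-.5,200+(y+.5)/10-.5)
C=np.array([.5403,.3316])
def pol(n,p): d=p[:2]-C;print(n,p,np.hypot(*d).round(4),np.degrees(np.arctan2(d[1],d[0])).round(2))
pol("needle base",plane(W,*z(412,225),.0245));pol("needle tip",plane(W,*z(423,425),.0245))
pol("clip end",plane(W,*z(402,485),.02));pol("clip mid",plane(W,*z(398,415),.02))
pol("cap",plane(W,322,183,.0955)); pol("peg",plane(W,323,37,.136))
im=cv2.imread("pics/wrist4.png")
for r in (232,236,240,244,247): print(r,im[r,314:330].tolist())
E
```

```text
needle base [0.5986 0.3519 0.0245] 0.0617 19.2
needle tip [0.6199 0.3613 0.0245] 0.0849 20.47
clip end [0.6295 0.3625 0.02  ] 0.0944 19.11
clip mid [0.6218 0.3591 0.02  ] 0.086 18.65
cap [0.5397 0.331  0.0955] 0.0008 -133.08
peg [0.4469 0.2961 0.136 ] 0.0999 -159.21
232 [[78, 82, 81], [79, 83, 82], [78, 81, 80], [65, 71, 66], [47, 55, 47], [39, 46, 38], [37, 42, 37], [37, 38, 37], [38, 39, 39], [52, 55, 54], [64, 66, 65], [65, 68, 67], [63, 66, 65], [55, 57, 57], [54, 56, 55], [92, 96, 95]]
236 [[79, 82, 82], [77, 81, 81], [71, 76, 73], [57, 68, 56], [46, 65, 42], [45, 64, 40], [40, 53, 37], [38, 41, 37], [37, 38, 37], [47, 50, 47], [61, 64, 62], [80, 84, 83], [102, 106, 105], [101, 105, 104], [90, 94, 93], [103, 108, 107]]
240 [[80, 81, 81], [77, 79, 79], [69, 73, 70], [56, 66, 55], [46, 64, 42], [45, 63, 40], [41, 54, 39], [36, 40, 36], [39, 39, 38], [54, 55, 55], [70, 72, 71], [75, 77, 76], [78, 80, 79], [80, 82, 82], [82, 84, 83], [83, 85, 85]]
244 [[87, 88, 88], [86, 87, 86], [76, 79, 75], [56, 67, 53], [47, 65, 42], [46, 64, 40], [45, 63, 40], [45, 63, 41], [51, 64, 48], [87, 91, 87], [117, 118, 118], [126, 127, 127], [127, 128, 128], [127, 127, 128], [126, 127, 128], [127, 128, 128]]
247 [[87, 88, 88], [86, 87, 87], [75, 79, 75], [57, 69, 54], [47, 65, 42], [46, 65, 41], [45, 64, 40], [45, 64, 40], [57, 71, 53], [101, 106, 101], [125, 127, 126], [128, 129, 129], [128, 129, 129], [128, 129, 129], [128, 129, 129], [128, 129, 129]]
```

The close view shows the needle (column 321.3 at row 240) about 1.8 px to the right of the clip's middle (319.5). That is roughly 2.1 mm, or 1.4°, short. I'll grip the peg again and nudge it.

{"op": "servo_tool", "data": {
  "moves": [
    [[-0.017,0,0,3.6,0.1,0,5],[0,0,0,3.6,0,0,5],[0,0,0,3.3,0,0,5],[0,0,0,0,0,0,5]]
  ]
}}

```text
time: 4.58
ee_pos: [0.4447, 0.2936, 0.2]
tcp_rot: [-179.9, 0.1, -159.2]
wrist_force: [-0.2, -0.9, -0.3]
opening: 0.0498
```

```bash
python3 st.py
```

```text
[0.4447 0.2936 0.2   ] [-1.799e+02  1.000e-01 -1.592e+02] 4.5833 0.0498 [-0.2 -0.9 -0.3] r 0.1003 ang -158.54 [33.5  2.   3.5 91.4 -0.1 12.7]
```

{"op": "servo_tool", "data": {
  "moves": [
    [[0,0,0,-0.3,0.1,3.0,5],[0,0,0,0,0,3.2,5],[0,0,0,0,0,2.5,5],[0,0,0,0,0,0,3],[0,0,0,0,0,0,1.0],[0,0,0,0,0,0,1.0],[0,0,0,0,0,0,1.0],[0,0,0,0,0,0,1.0]]
  ],
  "force": 50
}}

```text
time: 5.25
ee_pos: [0.4415, 0.2935, 0.1178]
tcp_rot: [180.0, 0.8, -159.0]
wrist_force: [3.6, 2.1, -14.2]
opening: 0.0136
```

```bash
python3 st.py
```

```text
[0.4415 0.2935 0.1178] [ 180.     0.8 -159. ] 5.25 0.0136 [  3.6   2.1 -14.2] r 0.1033 ang -159.14 [33.7  0.8 -6.9 81.6 -0.1 12.7]
```

{"op": "servo_tool", "data": {
  "moves": [
    [[0,0,0.025,0,0.35,0,1.0],[0,0,0,0,0,0,1.0]]
  ]
}}

```text
time: 5.42
ee_pos: [0.4408, 0.2956, 0.1177]
tcp_rot: [-179.9, 0.7, -160.6]
wrist_force: [-0.4, 8.4, -12.3]
opening: 0.0139
```

```bash
python3 st.py
```

```text
[0.4408 0.2956 0.1177] [-179.9    0.7 -160.6] 5.4167 0.0139 [ -0.4   8.4 -12.3] r 0.1033 ang -160.34 [34.   0.9 -6.7 81.7 -0.3 14.6]
```

{"op": "servo_tool", "data": {
  "moves": [
    [[0,0,0,0,0,0,5],[0,0,0,0,0,0,5],[0,0,0,0,0,-3.5,5],[0,0,0,0,0,-3.5,5],[0,0,0,-3.5,0,-1.5,5],[0,0,0,-3.5,0,0,5],[0,0,0,-3.5,0,0,5],[0,0,0,0,0,0,5],[0,0,0,0,0,0,5]]
  ]
}}

```text
time: 6.17
ee_pos: [0.5442, 0.3325, 0.2202]
tcp_rot: [180.0, 1.6, -160.3]
wrist_force: [-0.7, -0.8, 0.3]
opening: 0.0504
```

```bash
python3 st.py; python3 - <<'E'
from h import *
im=imaging.camera("wrist"); cv2.imwrite(f"pics/wrist5.png",im)
g=blobs(im,(40,80,20),(85,255,255),(290,205,360,270));print(g)
x,y=map(int,g[0][0])
a=im[y-43:y+17,x-40:x+40];cv2.imwrite("pics/wz5.png",cv2.resize(a,None,fx=10,fy=10,interpolation=cv2.INTER_CUBIC))
for r in range(y-8,y+7,2): print(r,im[r,x-6:x+10,1].tolist(),im[r,x-6:x+10,2].tolist())
E
```

```text
[0.5442 0.3325 0.2202] [ 180.     1.6 -160.3] 6.1667 0.0504 [-0.7 -0.8  0.3] r 0.0066 ang 19.94 [31.6 15.6 21.  93.9 -0.3 11.8]
[((np.float64(316.16), np.float64(240.61)), [315, 232, 4, 14, 31])]
232 [81, 82, 81, 76, 67, 62, 52, 39, 39, 48, 60, 69, 88, 105, 91, 81] [81, 81, 80, 73, 56, 42, 39, 37, 37, 40, 54, 68, 87, 104, 91, 80]
234 [81, 81, 80, 76, 67, 63, 54, 40, 39, 48, 61, 76, 94, 108, 113, 113] [80, 80, 79, 73, 55, 42, 40, 37, 37, 40, 55, 75, 93, 106, 112, 112]
236 [77, 76, 77, 73, 66, 63, 53, 39, 40, 50, 61, 71, 80, 83, 85, 86] [76, 76, 76, 70, 55, 43, 39, 37, 37, 40, 54, 70, 79, 83, 84, 85]
238 [86, 87, 86, 81, 70, 64, 54, 41, 42, 52, 73, 87, 89, 90, 90, 99] [86, 87, 86, 79, 59, 43, 39, 38, 38, 43, 68, 86, 88, 90, 90, 99]
240 [87, 88, 87, 81, 70, 65, 63, 59, 59, 62, 91, 117, 126, 126, 120, 121] [87, 88, 86, 79, 59, 44, 41, 40, 40, 48, 87, 117, 127, 126, 121, 121]
242 [87, 87, 87, 81, 71, 65, 65, 64, 65, 71, 105, 126, 128, 128, 128, 128] [87, 87, 86, 79, 61, 43, 41, 41, 42, 55, 101, 126, 129, 128, 128, 128]
244 [87, 88, 87, 81, 71, 64, 65, 65, 66, 77, 107, 126, 128, 128, 128, 128] [87, 87, 86, 79, 61, 43, 42, 42, 42, 57, 101, 126, 128, 128, 128, 128]
246 [88, 87, 88, 87, 80, 73, 74, 79, 87, 102, 119, 128, 128, 128, 128, 128] [88, 87, 87, 86, 76, 62, 61, 62, 67, 90, 115, 127, 129, 128, 129, 128]
```

View pics/wz5.png

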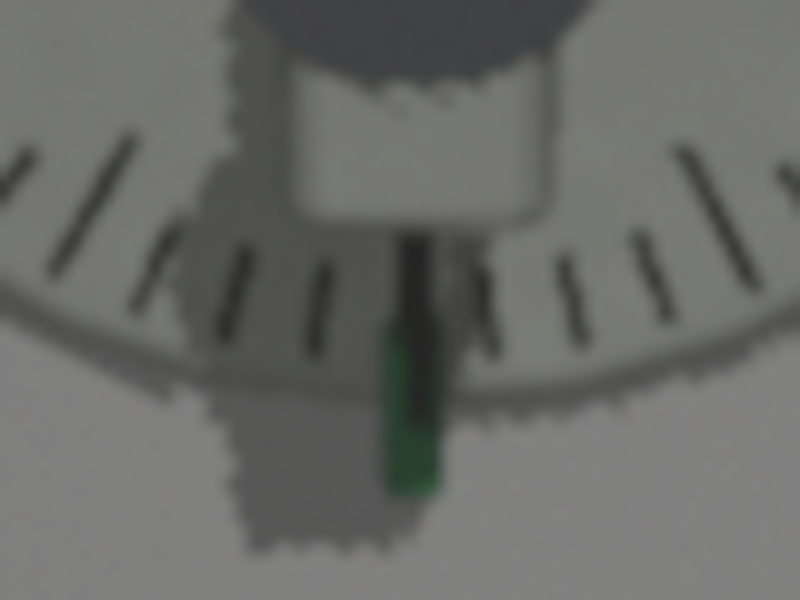

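The needle is now about 0.7 px (0.8 mm, about 0.5°) to the right of the clip's middle. I'll make one more small nudge.

{"op": "servo_tool", "data": {
  "moves": [
    [[0,0.02,0,3.5,0,0,5],[0,0,0,3.5,0,0,5],[0,0,0,3.2,0,0,5],[0,0,0,0,0,3.5,5],[0,0,0,0,0,3.0,5],[0,0,0,0,0,0,5],[0,0,0,0,0,0,5]]
  ]
}}

```text
time: 6.8
ee_pos: [0.4403, 0.2948, 0.1572]
tcp_rot: [179.8, 0.9, -160.2]
wrist_force: [-1.2, -0.0, 1.7]
opening: 0.0499
```

```bash
python3 st.py
```

```text
[0.4403 0.2948 0.1572] [ 179.8    0.9 -160.2] 6.8 0.0499 [-1.2 -0.   1.7] r 0.104 ang -160.06 [33.8  0.4 -2.9 85.8 -0.1 14. ]
```

{"op": "servo_tool", "data": {
  "moves": [
    [[0,0.01,0,-0.4,0.05,2.5,5],[0,0,0,0,0,2.4,5],[0,0,0,0,0,0,5],[0,0,0,0,0,0.1,2],[0,0,0,0,0,0,1.0],[0,0,0,0,0,0,1.0],[0,0,0,0,0,0,1.0],[0,0,0,0,0,0,1.0]]
  ],
  "force": 50
}}

```text
time: 7.47
ee_pos: [0.4468, 0.2984, 0.1192]
tcp_rot: [179.7, 1.0, -160.2]
wrist_force: [2.7, 0.3, -10.5]
opening: 0.014
```

```bash
python3 st.py
```

```text
[0.4468 0.2984 0.1192] [ 179.7    1.  -160.2] 7.4667 0.014 [  2.7   0.3 -10.5] r 0.0966 ang -160.71 [33.7  1.4 -6.  81.5  0.  13.9]
```

{"op": "servo_tool", "data": {
  "moves": [
    [[0,0,0.01,0,0.22,0,1.0],[0,0,0,0,0,0,1.0]]
  ]
}}

```text
time: 7.63
ee_pos: [0.4465, 0.2993, 0.1192]
tcp_rot: [179.9, 0.9, -160.8]
wrist_force: [0.7, 5.1, -8.0]
opening: 0.0137
```

```bash
python3 st.py
```

```text
[0.4465 0.2993 0.1192] [ 179.9    0.9 -160.8] 7.6333 0.0137 [ 0.7  5.1 -8. ] r 0.0966 ang -161.27 [33.9  1.6 -5.9 81.6 -0.1 14.7]
```

Turned a further 0.56°. I'll release, go up and look again.

{"op": "servo_tool", "data": {
  "moves": [
    [[0,0,0,0,0,0,5],[0,0,0,0,0,0,5],[0,0,0,0,0,-3.5,5],[0,0,0,0,0,-3.5,5],[0,0,0,-3.5,0,-1.5,5],[0,0,0,-3.5,0,0,5],[0,0,0,-3.0,0,0,5],[0,0,0,0,0,0,5],[0,0,0,0,0,0,5]]
  ]
}}

```text
time: 8.38
ee_pos: [0.5433, 0.3341, 0.2184]
tcp_rot: [179.6, 1.6, -160.7]
wrist_force: [-1.0, -0.3, -0.2]
opening: 0.05
```

```bash
python3 st.py; python3 - <<'E'
from h import *
im=imaging.camera("wrist"); cv2.imwrite(f"pics/wrist6.png",im)
g=blobs(im,(40,80,20),(85,255,255),(290,205,360,270));print(g)
x,y=map(int,g[0][0])
a=im[y-43:y+17,x-40:x+40];cv2.imwrite("pics/wz6.png",cv2.resize(a,None,fx=10,fy=10,interpolation=cv2.INTER_CUBIC))
for r in range(y-8,y+7,2): print(r,im[r,x-6:x+10,1].tolist(),im[r,x-6:x+10,2].tolist())
E
```

```text
[0.5433 0.3341 0.2184] [ 179.6    1.6 -160.7] 8.3833 0.05 [-1.  -0.3 -0.2] r 0.0066 ang 35.41 [31.6 15.5 20.6 93.5  0.  12.3]
[((np.float64(314.7), np.float64(243.35)), [313, 240, 4, 7, 23])]
235 [80, 80, 80, 76, 66, 53, 39, 40, 48, 53, 60, 75, 92, 106, 111, 111] [79, 79, 79, 73, 55, 41, 37, 37, 38, 40, 54, 74, 91, 105, 110, 110]
237 [77, 77, 76, 73, 65, 52, 40, 42, 54, 59, 61, 71, 79, 82, 82, 84] [76, 76, 75, 71, 54, 40, 37, 37, 39, 41, 53, 70, 78, 81, 82, 83]
239 [86, 86, 85, 80, 69, 54, 41, 44, 55, 60, 74, 87, 90, 89, 89, 100] [86, 86, 85, 78, 60, 41, 37, 38, 39, 43, 68, 87, 90, 89, 90, 100]
241 [86, 87, 86, 81, 70, 62, 60, 61, 62, 64, 91, 117, 126, 125, 120, 121] [86, 87, 86, 78, 60, 43, 41, 40, 40, 47, 87, 117, 126, 125, 120, 121]
243 [87, 87, 87, 82, 70, 65, 64, 64, 63, 67, 102, 126, 128, 128, 128, 128] [87, 87, 87, 79, 60, 43, 41, 41, 41, 51, 98, 125, 128, 128, 128, 128]
245 [87, 88, 87, 82, 70, 64, 65, 65, 66, 72, 104, 126, 128, 128, 128, 128] [87, 87, 87, 80, 61, 43, 41, 41, 42, 52, 99, 125, 128, 128, 128, 128]
247 [87, 88, 87, 86, 82, 75, 73, 78, 86, 101, 119, 127, 128, 128, 128, 128] [87, 87, 87, 86, 78, 66, 61, 62, 68, 89, 116, 127, 128, 128, 128, 128]
249 [87, 87, 87, 87, 88, 87, 87, 92, 111, 126, 128, 128, 128, 128, 128, 128] [87, 87, 87, 87, 87, 87, 87, 91, 110, 126, 128, 128, 129, 128, 128, 128]
```

View pics/wz6.png

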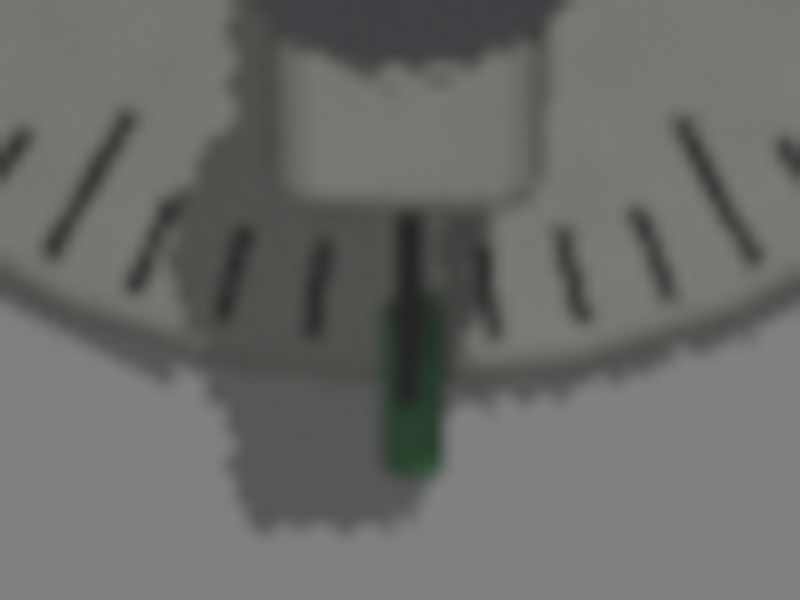

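View pics/wrist6.png

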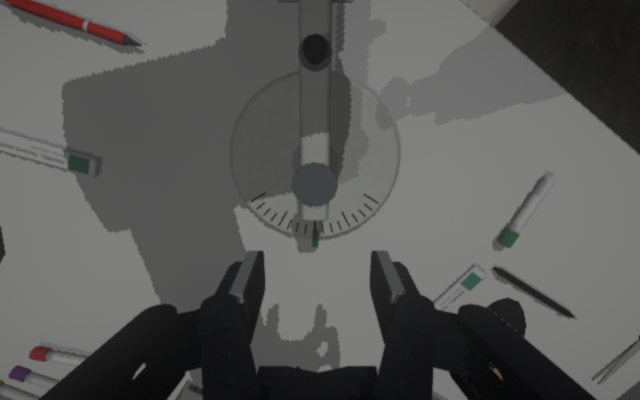

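The needle now lies on the clip's middle line, within about 0.3 px. I'll save a side reference picture and go over the lamp head.

```bash
python3 - <<'E'
from h import *
im=imaging.camera("side"); cv2.imwrite(f"pics/side6.png",im)
a=im[195:315,225:435]; cv2.imwrite("pics/sidez6.png",cv2.resize(a,None,fx=3.8,fy=3.8,interpolation=cv2.INTER_CUBIC))
print(blobs(im,(0,100,60),(8,255,255),(380,230,430,280),3),blobs(im,(8,120,80),(22,255,255),(350,195,430,270),2))
E
```

```text
[((np.float64(401.71), np.float64(259.62)), [400, 257, 5, 7, 21])] [((np.float64(387.05), np.float64(241.84)), [384, 239, 8, 7, 43])]
```

{"op": "servo_tool", "data": {
  "moves": [
    [[0,0.028,0,3.4,0,0,6.5],[0,0,0,3.4,0,0,6.5],[0,0,0,3.4,0,0,6.5],[0,0,0,3.4,0,0,6.5],[0,0,0,3.4,0,0.5,6.5],[0,0,0,2.7,0,1.5,6.5],[0,0,0,0,0,1.5,6.5],[0,0,0,0,0,0,6.5]]
  ]
}}

```text
time: 9.15
ee_pos: [0.3412, 0.2624, 0.1813]
tcp_rot: [179.5, 0.2, -160.6]
wrist_force: [0.6, -0.0, 0.5]
opening: 0.0649
```

```bash
python3 st.py; python3 - <<'E'
from h import *
im=imaging.camera("wrist"); cv2.imwrite(f"pics/wrist7.png",im)
E
```

```text
[0.3412 0.2624 0.1813] [ 179.5    0.2 -160.6] 9.15 0.0649 [ 0.6 -0.   0.5] r 0.2082 ang -160.95 [ 37.3 -12.4 -11.9  90.2   0.4  17.8]
```

View pics/wrist7.png

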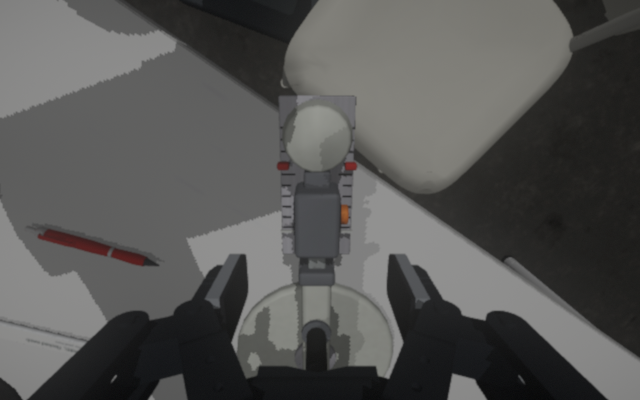

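View pics/sidez6.png

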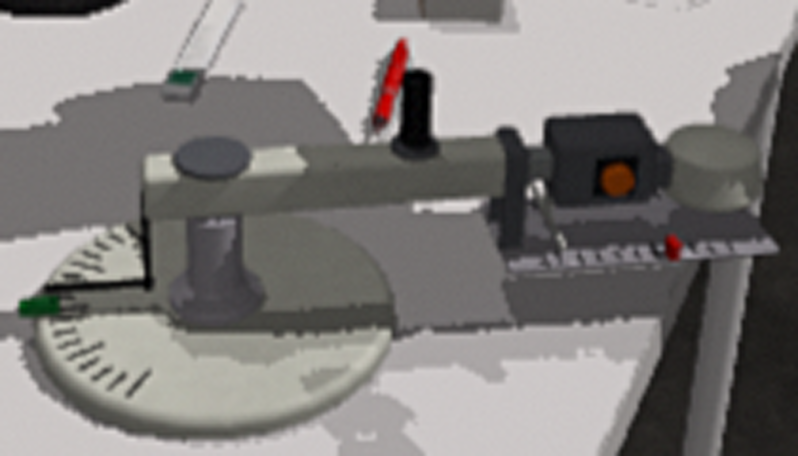

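The wrist view shows the head block at columns 296 to 341 and rows 182 to 257, the button at (345,214) and the red tabs at (283,166) and (350,166).

```bash
python3 - <<'E'
from h import *
np.set_printoptions(precision=4,suppress=True)
W=imaging.calibration("wrist"); im=cv2.imread("pics/wrist7.png")
o=bot.get_obs();y=np.radians(o['tcp_rot'][2]);X=np.array([np.cos(y),np.sin(y)]);Y=np.array([np.sin(y),-np.cos(y)]);t=o['ee_pos'][:2]
C=np.array([.538,.3303])
def rep(n,p): d=p[:2]-t;e=p[:2]-C;print(n,p,"tool x,y mm",(1e3*d@X).round(1),(1e3*d@Y).round(1),"r",np.hypot(*e).round(4),"ang",np.degrees(np.arctan2(e[1],e[0])).round(2))
r=blobs(im,(0,120,60),(8,255,255),(270,150,360,180),5);b=blobs(im,(8,120,60),(22,255,255),(330,195,360,230),5);print(r,b)
rr=[plane(W,*q[0],.048) for q in r]; print(np.linalg.norm(rr[0]-rr[1]))
rep("red",(rr[0]+rr[1])/2); rep("button",plane(W,*b[0][0],.081))
for n,p in [("blk front",(319,190)),("blk rear",(317,219))]: rep(n,plane(W,*p,.1))
print([int(v) for v in im[205,288:352,0]])
rep("L",plane(W,297,205,.1));rep("R",plane(W,341,205,.1));rep("shade",plane(W,318.5,138,.1));rep("boom",plane(W,317,290,.094))
for n,p in [("front edge",(318,183)),("rear edge",(318,221))]: rep(n,plane(W,*p,.1))
a=im[90:290,260:380];cv2.imwrite("pics/wz7.png",cv2.resize(a,None,fx=3,fy=3,interpolation=cv2.INTER_CUBIC))
E
```

```text
[((np.float64(282.65), np.float64(165.85)), [278, 163, 11, 7, 66]), ((np.float64(350.07), np.float64(165.89)), [345, 163, 11, 7, 74])] [((np.float64(343.99), np.float64(213.68)), [341, 205, 8, 19, 127])]
0.05741234450536053
red [0.3237 0.2564 0.048 ] tool x,y mm 18.9 0.2 r 0.2267 ang -160.98
button [0.346 0.287 0.081] tool x,y mm -12.2 21.6 r 0.1969 ang -167.3
blk front [0.329  0.2598 0.1   ] tool x,y mm 12.8 1.6 r 0.2206 ang -161.37
blk rear [0.3502 0.2658 0.1   ] tool x,y mm -9.2 0.2 r 0.1986 ang -161.05
[101, 99, 101, 113, 116, 92, 63, 65, 71, 75, 79, 81, 82, 81, 81, 81, 81, 81, 80, 82, 81, 81, 80, 80, 81, 79, 80, 80, 80, 79, 79, 79, 78, 79, 79, 78, 79, 78, 78, 78, 78, 78, 78, 78, 77, 78, 78, 77, 75, 72, 68, 61, 49, 45, 47, 47, 47, 48, 51, 70, 85, 88, 90, 100]
L [0.3448 0.2487 0.1   ] tool x,y mm 1.6 -14.2 r 0.2098 ang -157.1
R [0.3343 0.2785 0.1   ] tool x,y mm 1.5 17.5 r 0.2101 ang -165.74
shade [0.2947 0.2473 0.1   ] tool x,y mm 49.3 1.2 r 0.2571 ang -161.17
boom [0.4103 0.287  0.094 ] tool x,y mm -72.9 0.2 r 0.1349 ang -161.29
front edge [0.3244 0.2575 0.1   ] tool x,y mm 18.0 0.9 r 0.2257 ang -161.17
rear edge [0.3514 0.267  0.1   ] tool x,y mm -10.8 0.9 r 0.197 ang -161.26
```

View pics/wz7.png

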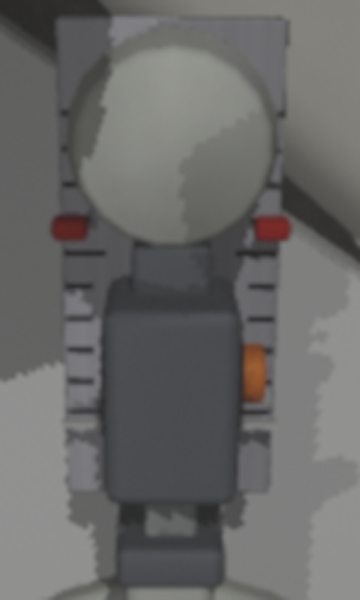

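{"op": "servo_tool", "data": {
  "moves": [
    [[0.009,0,0.007,-1.1,0.1,0,6.5],[0,0,0,0,0,3,6.5],[0,0,0,0,0,3,6.5],[0,0,0,0,0,2.5,6.5],[0,0,0,0,0,0,6.5],[0,0,0,0,0,0,6.5]]
  ]
}}

```text
time: 9.7
ee_pos: [0.3587, 0.2708, 0.1024]
tcp_rot: [179.9, 0.8, -161.1]
wrist_force: [-0.3, -0.4, 1.3]
opening: 0.0651
```

```bash
python3 st.py; python3 - <<'E'
from h import *
im=imaging.camera("wrist"); cv2.imwrite(f"pics/wrist8.png",im)
E
```

```text
[0.3587 0.2708 0.1024] [ 179.9    0.8 -161.1] 9.7 0.0651 [-0.3 -0.4  1.3] r 0.1889 ang -161.65 [ 37.2 -10.3 -18.9  80.6  -0.2  18.3]
```

View pics/wrist8.png

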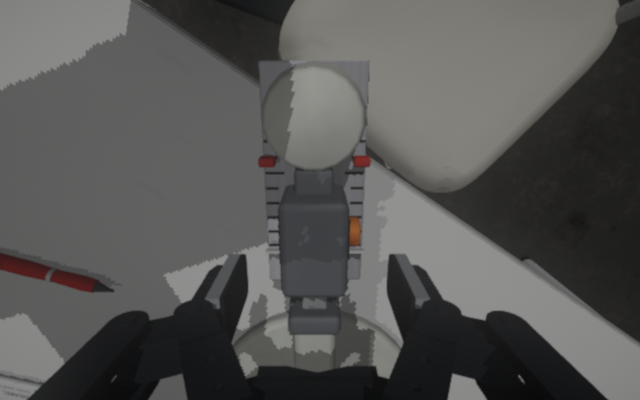

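```bash
cat > meas.py <<'E'
from h import *
import sys
np.set_printoptions(precision=4,suppress=True)
def frame():
    o=bot.get_obs();y=np.radians(o['tcp_rot'][2]);X=np.array([np.cos(y),np.sin(y)]);Y=np.array([np.sin(y),-np.cos(y)]);return o['ee_pos'][:2],X,Y
C=np.array([.538,.3303])
def rep(n,p):
    t,X,Y=frame();d=p[:2]-t;e=p[:2]-C;print(n,p,"tool x,y mm",(1e3*d@X).round(1),(1e3*d@Y).round(1),"r",np.hypot(*e).round(4),"ang",np.degrees(np.arctan2(e[1],e[0])).round(2))
E
python3 - <<'E'
from meas import *
W=imaging.calibration("wrist"); im=cv2.imread("pics/wrist8.png")
r=blobs(im,(0,120,60),(8,255,255),(250,150,380,175),5);b=blobs(im,(8,120,60),(22,255,255),(340,205,370,255),5);print(r,b)
rr=[plane(W,*q[0],.048) for q in r]; print(np.linalg.norm(rr[0]-rr[1]))
rep("red",(rr[0]+rr[1])/2); rep("button",plane(W,*b[0][0],.081))
print([int(v) for v in im[222,270:360,0]])
rep("blk", plane(W,(280+347)/2,222,.1)); rep("shade",plane(W,314.5,118,.1))
# pads inner faces at col
E
```

```text
[((np.float64(266.49), np.float64(161.51)), [259, 157, 16, 10, 148]), ((np.float64(361.38), np.float64(160.83)), [354, 156, 16, 11, 162])] [((np.float64(354.0), np.float64(231.12)), [349, 217, 11, 29, 288])]
0.05696302403364604
red [0.3227 0.2561 0.048 ] tool x,y mm 38.8 -2.3 r 0.2277 ang -160.98
button [0.3451 0.2866 0.081 ] tool x,y mm 7.7 19.3 r 0.1978 ang -167.24
[123, 123, 123, 124, 125, 126, 125, 120, 95, 55, 54, 58, 60, 62, 64, 66, 67, 67, 67, 67, 66, 67, 67, 67, 67, 67, 67, 67, 66, 66, 67, 67, 66, 67, 67, 67, 66, 67, 66, 66, 66, 66, 66, 66, 66, 66, 66, 66, 66, 66, 65, 66, 66, 66, 66, 66, 66, 66, 66, 67, 66, 67, 67, 66, 67, 66, 67, 67, 67, 67, 68, 67, 66, 66, 63, 62, 61, 56, 47, 37, 36, 38, 39, 40, 40, 40, 40, 40, 43, 65]
blk [0.3395 0.262  0.1   ] tool x,y mm 20.9 -2.2 r 0.2099 ang -161.01
shade [0.2944 0.2472 0.1   ] tool x,y mm 68.4 -1.6 r 0.2574 ang -161.17
```

{"op": "servo_tool", "data": {
  "moves": [
    [[0,0.012,0,0.8,-0.16,1.5,6.5],[0,0,0,0.1,0,1.5,6.5],[0,0,0,0,0,0,6.5],[0,0,0,0,0,0,6.5]]
  ]
}}

```text
time: 10.08
ee_pos: [0.3549, 0.269, 0.0792]
tcp_rot: [179.8, 0.6, -161.2]
wrist_force: [0.6, 0.3, -0.2]
opening: 0.0649
```

```bash
python3 st.py; python3 - <<'E'
from meas import *
im=imaging.camera("wrist"); cv2.imwrite(f"pics/wrist9.png",im)
W=imaging.calibration("wrist")
r=blobs(im,(0,120,60),(8,255,255),(240,120,400,190),20);b=blobs(im,(8,120,60),(22,255,255),(340,185,390,265),20);print(r,b)
rr=[plane(W,*q[0],.048) for q in r]
rep("red",(rr[0]+rr[1])/2); rep("button",plane(W,*b[0][0],.081))
E
```

```text
[0.3549 0.269  0.0792] [ 179.8    0.6 -161.2] 10.0833 0.0649 [ 0.6  0.3 -0.2] r 0.1931 ang -161.5 [ 37.2 -10.3 -21.4  78.3  -0.   18.3]
[((np.float64(367.25), np.float64(177.39)), [359, 171, 18, 13, 204]), ((np.float64(261.45), np.float64(178.07)), [253, 173, 18, 11, 183])] [((np.float64(360.27), np.float64(254.14)), [355, 243, 12, 22, 243])]
red [0.3227 0.2562 0.048 ] tool x,y mm 34.8 -1.8 r 0.2277 ang -161.0
button [0.3427 0.286  0.081 ] tool x,y mm 6.2 19.9 r 0.2002 ang -167.2
```

View pics/wrist9.png

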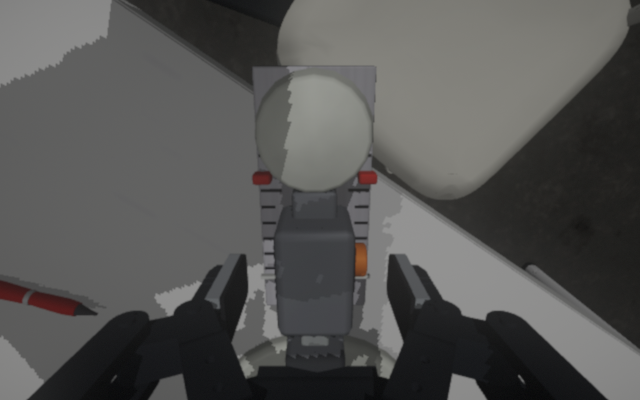

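{"op": "servo_tool", "data": {
  "moves": [
    [[0,0.008,0,0.45,-0.13,1.3,6.5],[0,0,0,0,0,0,6.5],[0,0,0,0,0,0,6.5]]
  ]
}}

```text
time: 10.38
ee_pos: [0.3526, 0.2674, 0.0685]
tcp_rot: [179.7, 0.3, -161.2]
wrist_force: [0.1, 0.9, 0.5]
opening: 0.0648
```

```bash
python3 st.py; python3 - <<'E'
from meas import *
im=imaging.camera("wrist"); cv2.imwrite(f"pics/wrist10.png",im)
W=imaging.calibration("wrist")
r=blobs(im,(0,120,60),(8,255,255),(240,120,400,220),20);b=blobs(im,(8,120,60),(22,255,255),(340,185,390,300),20);print(r,b)
rr=[plane(W,*q[0],.048) for q in r]
rep("red",(rr[0]+rr[1])/2); rep("button",plane(W,*b[0][0],.081))
E
```

```text
[0.3526 0.2674 0.0685] [ 179.7    0.3 -161.2] 10.3833 0.0648 [0.1 0.9 0.5] r 0.1958 ang -161.27 [ 37.1 -10.2 -22.6  77.3   0.1  18.3]
[((np.float64(371.6), np.float64(187.3)), [363, 181, 18, 13, 217]), ((np.float64(259.45), np.float64(188.49)), [251, 182, 19, 13, 197])] [((np.float64(365.16), np.float64(276.55)), [359, 259, 13, 35, 401])]
red [0.3221 0.2557 0.048 ] tool x,y mm 32.4 -1.2 r 0.2284 ang -160.94
button [0.3449 0.2868 0.081 ] tool x,y mm 0.8 20.9 r 0.1979 ang -167.3
```

{"op": "servo_tool", "data": {
  "moves": [
    [[0.004,0,0,0.15,-0.06,0.3,6.0],[0,0,0,0,0,0,4.6],[0,0,0,0,0,0,4.4],[0,0,0,0,0,0,4.4]]
  ],
  "force": 40
}}

```text
time: 10.77
ee_pos: [0.3511, 0.2669, 0.0658]
tcp_rot: [179.9, 0.3, -161.1]
wrist_force: [-0.1, 3.2, -2.1]
opening: 0.0439
```

```bash
python3 st.py; python3 - <<'E'
from meas import *
im=imaging.camera("wrist"); cv2.imwrite(f"pics/wrist11.png",im)
E
```

```text
[0.3511 0.2669 0.0658] [ 179.9    0.3 -161.1] 10.7667 0.0439 [-0.1  3.2 -2.1] r 0.1973 ang -161.27 [ 37.3 -10.4 -23.   77.   -0.   18.4]
```

View pics/wrist11.png

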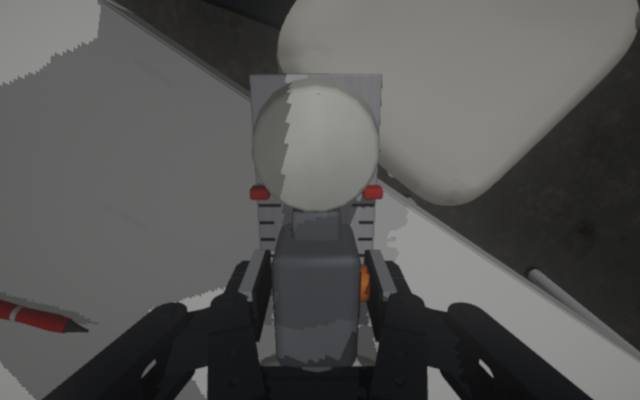

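{"op": "servo_tool", "data": {
  "moves": [
    [[0,0,0,0,0,0,3.9],[0,0,0,0,0,0,3.2],[0,0,0,0,0,0,3.0],[0,0,0,0,0,0,3.0],[0,0,0,0,0,0,3.0]]
  ],
  "force": 40
}}

```text
time: 11.23
ee_pos: [0.3511, 0.2672, 0.0664]
tcp_rot: [179.9, 0.3, -161.2]
wrist_force: [-0.6, 1.1, 0.8]
opening: 0.0339
```

```bash
python3 st.py; python3 - <<'E'
from meas import *
im=imaging.camera("wrist"); cv2.imwrite(f"pics/wrist12.png",im)
im=imaging.camera("side"); cv2.imwrite(f"pics/side12.png",im)
a=im[195:315,225:435]; cv2.imwrite("pics/sidez12.png",cv2.resize(a,None,fx=3.8,fy=3.8,interpolation=cv2.INTER_CUBIC))
W=imaging.calibration("wrist")
im=cv2.imread("pics/wrist12.png")
r=blobs(im,(0,120,60),(8,255,255),(240,120,400,240),20)
rr=[plane(W,*q[0],.048) for q in r];print(r)
rep("red",(rr[0]+rr[1])/2)
E
```

```text
[0.3511 0.2672 0.0664] [ 179.9    0.3 -161.2] 11.2333 0.0339 [-0.6  1.1  0.8] r 0.1973 ang -161.35 [ 37.3 -10.4 -22.9  77.1   0.   18.4]
[((np.float64(372.98), np.float64(191.72)), [364, 185, 19, 14, 228]), ((np.float64(259.58), np.float64(192.5)), [251, 186, 19, 13, 206])]
red [0.3224 0.2565 0.048 ] tool x,y mm 30.6 -0.8 r 0.2279 ang -161.12
```

View pics/sidez12.png

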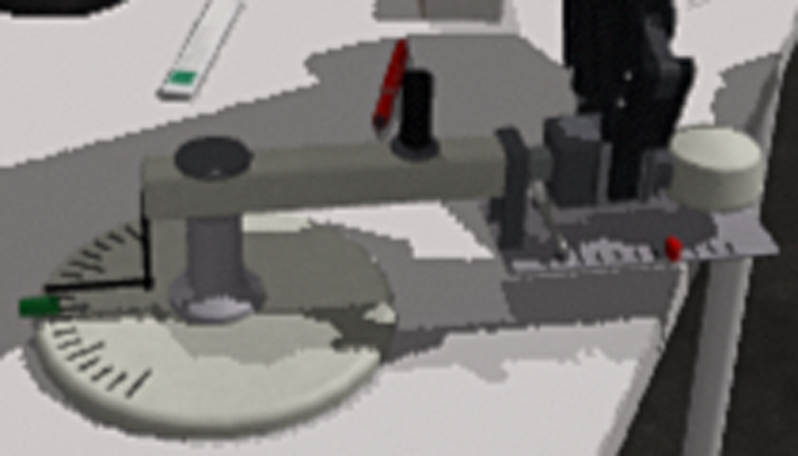

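View pics/wrist12.png

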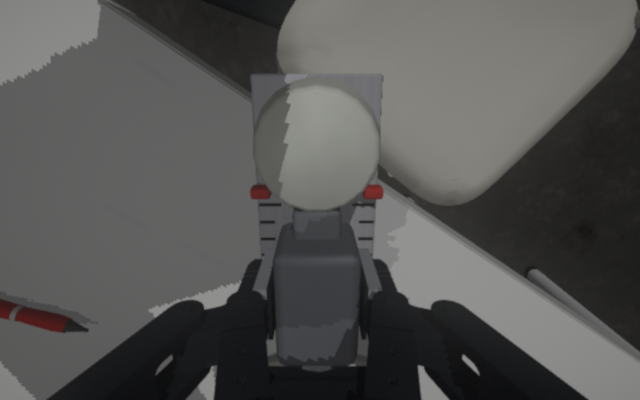

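```bash
python3 - <<'E'
from meas import *
S=imaging.calibration("side");im=cv2.imread("pics/side12.png")
z=lambda x,y:(225+(x+.5)/3.8-.5,195+(y+.5)/3.8-.5)
rep("ptr end",plane(S,*z(561,248),.048)); 
r=blobs(im,(0,100,60),(8,255,255),(380,230,430,280),3);print(r);rep("tab",plane(S,*r[0][0],.048))
a=im[235:275,355:435];cv2.imwrite("pics/sz12.png",cv2.resize(a,None,fx=10,fy=10,interpolation=cv2.INTER_CUBIC))
E
```

```text
ptr end [0.3699 0.3059 0.048 ] tool x,y mm -30.3 30.5 r 0.1698 ang -171.73
[((np.float64(401.7), np.float64(259.87)), [400, 257, 5, 7, 23])]
tab [0.3147 0.2943 0.048 ] tool x,y mm 25.7 37.3 r 0.2262 ang -170.83
```

View pics/sz12.png

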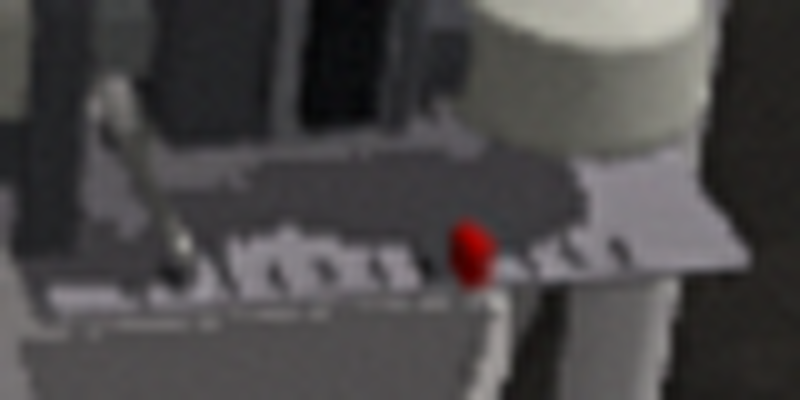

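The head is gripped (opening 33.9 mm, so the button is fully in) and the boom has not moved. In the side picture the pointer end is at about (182,250) and the red tab at (472,253) in the zoom, so about 56 mm to draw. Drawing out most of it now.

{"op": "servo_tool", "data": {
  "moves": [
    [[0,0,0,0.8,0,0,3.0],[0,0,0,1.0,0,0,3.0],[0,0,0,1.0,0,0,3.0],[0,0,0,0,0,0,3.0]]
  ],
  "force": 50
}}

```text
time: 11.67
ee_pos: [0.3236, 0.2578, 0.0665]
tcp_rot: [179.9, 0.5, -161.2]
wrist_force: [3.2, -0.0, -3.5]
opening: 0.0336
```

```bash
python3 st.py
```

```text
[0.3236 0.2578 0.0665] [ 179.9    0.5 -161.2] 11.6667 0.0336 [ 3.2 -0.  -3.5] r 0.2264 ang -161.31 [ 38.6 -14.5 -26.4  77.7  -0.   19.8]
```

{"op": "servo_tool", "data": {
  "moves": [
    [[0,0,0,0.8,0,0,3.0],[0,0,0,0.8,0,0,3.0],[0,0,0,0.7,0,0,3.0],[0,0,0,0,0,0,3.0],[0,0,0,0,0,0,3.0]]
  ]
}}

```text
time: 12.08
ee_pos: [0.2997, 0.2496, 0.0665]
tcp_rot: [179.8, 0.7, -161.1]
wrist_force: [4.8, 2.6, -1.8]
opening: 0.0338
```

```bash
python3 st.py; python3 - <<'E'
from meas import *
im=imaging.camera("wrist"); cv2.imwrite(f"pics/wrist13.png",im)
im=imaging.camera("side"); cv2.imwrite(f"pics/side13.png",im)
a=im[235:275,355:435];cv2.imwrite("pics/sz13.png",cv2.resize(a,None,fx=10,fy=10,interpolation=cv2.INTER_CUBIC))
a=im[195:315,225:435]; cv2.imwrite("pics/sidez13.png",cv2.resize(a,None,fx=3.8,fy=3.8,interpolation=cv2.INTER_CUBIC))
E
```

```text
[0.2997 0.2496 0.0665] [ 179.8    0.7 -161.1] 12.0833 0.0338 [ 4.8  2.6 -1.8] r 0.2516 ang -161.3 [ 39.9 -18.2 -29.2  78.3  -0.1  21. ]
```

View pics/sz13.png

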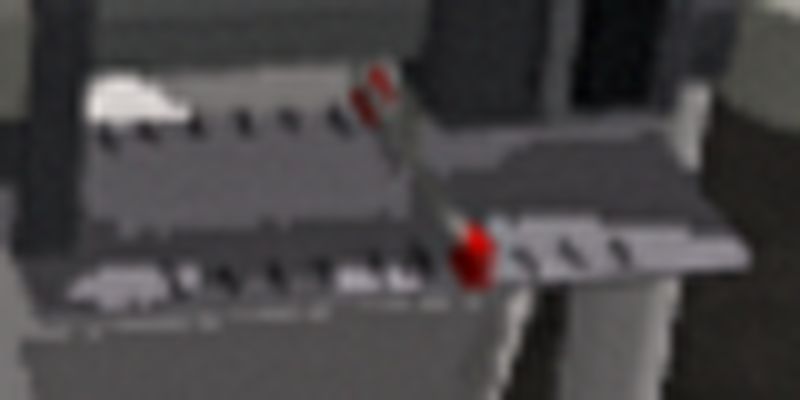

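View pics/sidez13.png

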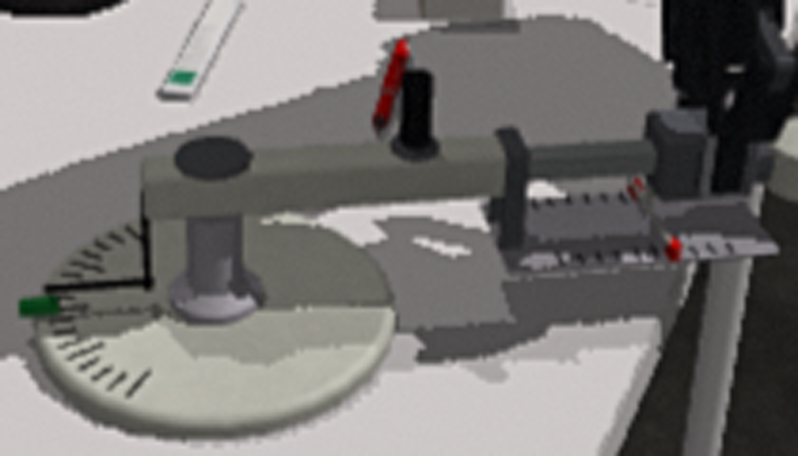

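View pics/wrist13.png

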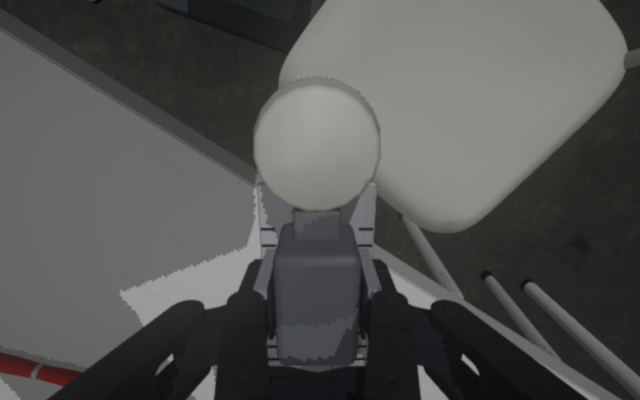

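```bash
python3 - <<'E'
from meas import *
im=cv2.imread("pics/side13.png")
a=im[238:266,382:412];cv2.imwrite("pics/sz13b.png",cv2.resize(a,None,fx=20,fy=20,interpolation=cv2.INTER_NEAREST))
S=imaging.calibration("side")
t,X,Y=frame()
# expected image of tab centres and the pointer line for given draw, relative to boom line
r=blobs(im,(0,90,50),(8,255,255),(382,238,412,266),1)+blobs(im,(174,90,50),(180,255,255),(382,238,412,266),1);print(r)
for b in r: rep("red",plane(S,*b[0],.048))
E
```

```text
[((np.float64(391.8), np.float64(243.9)), [390, 242, 4, 5, 10]), ((np.float64(401.53), np.float64(260.16)), [400, 257, 4, 7, 19]), ((np.float64(390.0), np.float64(245.0)), [390, 245, 1, 1, 1]), ((np.float64(403.67), np.float64(259.0)), [403, 258, 2, 3, 3]), ((np.float64(400.0), np.float64(262.0)), [400, 262, 1, 1, 1]), ((np.float64(403.0), np.float64(262.5)), [403, 262, 1, 2, 2])]
red [0.3333 0.24   0.048 ] tool x,y mm -28.5 -19.9 r 0.2237 ang -156.21
red [0.3151 0.2953 0.048 ] tool x,y mm -29.1 38.3 r 0.2257 ang -171.08
red [0.3369 0.2451 0.048 ] tool x,y mm -33.6 -16.3 r 0.2184 ang -157.03
red [0.3109 0.2905 0.048 ] tool x,y mm -23.7 35.1 r 0.2305 ang -170.06
red [0.3181 0.3021 0.048 ] tool x,y mm -34.2 43.8 r 0.2217 ang -172.7
red [0.3125 0.3026 0.048 ] tool x,y mm -29.1 46.0 r 0.2272 ang -173.01
```

View pics/sz13b.png

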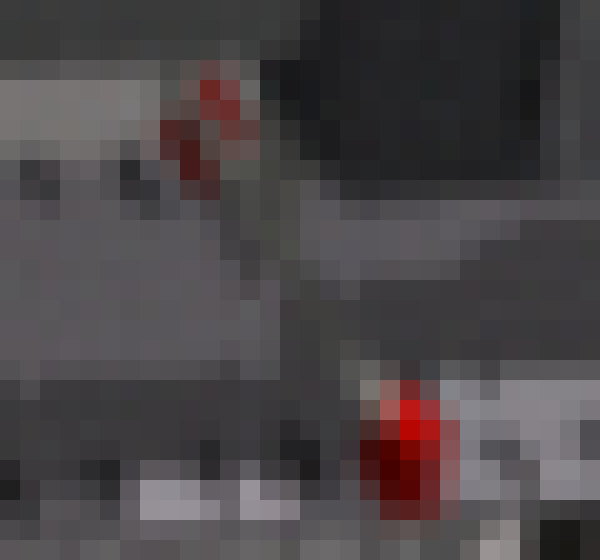

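The draw so far is 54.3 mm. The pointer shows at the inner edge of the near red tab, about 2 mm short. Another 2 mm.

{"op": "servo_tool", "data": {
  "moves": [
    [[0,0,0,0.25,0,0,3.0],[0,0,0,0,0,0,3.0],[0,0,0,0,0,0,3.0]]
  ]
}}

```text
time: 12.43
ee_pos: [0.2979, 0.249, 0.0664]
tcp_rot: [179.9, 0.7, -161.2]
wrist_force: [3.0, 1.6, -0.5]
opening: 0.0336
```

```bash
python3 st.py; python3 - <<'E'
from meas import *
im=imaging.camera("side"); cv2.imwrite(f"pics/side14.png",im)
a=im[238:266,382:412];cv2.imwrite("pics/sz14b.png",cv2.resize(a,None,fx=20,fy=20,interpolation=cv2.INTER_NEAREST))
im=imaging.camera("top"); cv2.imwrite(f"pics/top14.png",im)
E
```

```text
[0.2979 0.249  0.0664] [ 179.9    0.7 -161.2] 12.4333 0.0336 [ 3.   1.6 -0.5] r 0.2535 ang -161.29 [ 40.  -18.5 -29.4  78.4  -0.1  21.1]
```

View pics/sz14b.png

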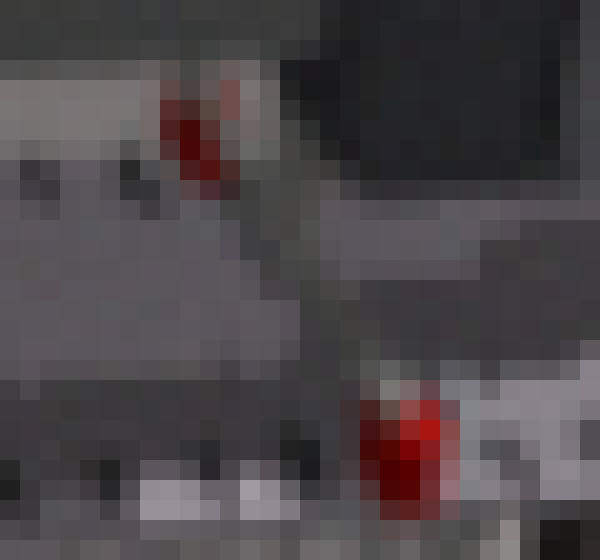

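View pics/top14.png

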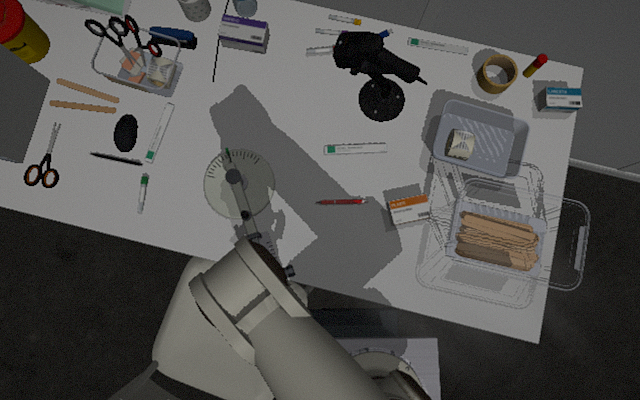

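```bash
python3 - <<'E'
from meas import *
S=imaging.calibration("side")
a=np.radians(-161.1);u=np.array([np.cos(a),np.sin(a),0]);n=np.array([-u[1],u[0],0])  # n left
# clean near tab (right side, -n): centroid of red pixels
im6=cv2.imread("pics/side6.png");im14=cv2.imread("pics/side14.png");im13=cv2.imread("pics/side13.png")
for P in (.2277,):
  O=np.array([.538,.3303,0])+u*P
  for sg in(-1,1):
    for dx,dy in((-3,-5),(3,-5),(3,5),(-3,5)):
      p=O+sg*.0287*n+u*dx/1e3+n*dy/1e3; print(sg,dx,dy,[proj(S,[*p[:2],z]).round(1).tolist() for z in(.04,.048)])
  for d in(0,-2e-3,2e-3):
    q=[proj(S,[*(O+u*d+n*s)[:2],.048]) for s in(-.032,.032)]
    f=lambda r:(q[0][0]+(q[1][0]-q[0][0])*(r-q[0][1])/(q[1][1]-q[0][1])).round(2)
    print("d",d,q,[(r,f(r)) for r in(246,249,252,255)])
for k,im in((13,im13),(14,im14)):
  for r in(246,249,252,255,257,258): print(k,r,im[r,390:406].sum(1).tolist())
print("clean");
for r in range(255,266): print(r,im6[r,397:408,2].tolist(),im6[r,397:408,1].tolist())
E
```

```text
-1 -3 -5 [[401.3, 261.9], [401.8, 258.5]]
-1 3 -5 [[404.2, 261.7], [404.7, 258.2]]
-1 3 5 [[402.4, 258.8], [402.9, 255.3]]
-1 -3 5 [[399.5, 259.0], [399.9, 255.6]]
1 -3 -5 [[391.5, 246.0], [391.9, 242.6]]
1 3 -5 [[394.3, 245.8], [394.7, 242.5]]
1 3 5 [[392.7, 243.2], [393.1, 239.9]]
1 -3 5 [[389.9, 243.4], [390.3, 240.1]]
d 0 [array([402.9328, 257.8527]), array([391.9688, 240.4407])] [(246, np.float64(395.47)), (249, np.float64(397.36)), (252, np.float64(399.25)), (255, np.float64(401.14))]
d -0.002 [array([401.9392, 257.9257]), array([391.0426, 240.5016])] [(246, np.float64(394.48)), (249, np.float64(396.36)), (252, np.float64(398.23)), (255, np.float64(400.11))]
d 0.002 [array([403.9256, 257.7798]), array([392.8942, 240.3799])] [(246, np.float64(396.46)), (249, np.float64(398.36)), (252, np.float64(400.26)), (255, np.float64(402.16))]
13 246 [238, 121, 167, 244, 238, 196, 182, 176, 126, 107, 112, 106, 110, 102, 105, 101]
13 249 [264, 268, 243, 193, 213, 210, 224, 262, 269, 270, 269, 270, 273, 269, 279, 269]
13 252 [270, 267, 267, 251, 226, 255, 208, 191, 207, 232, 185, 182, 180, 18
[... 1175 characters left out ...]
53, 56, 50, 54]
259 [59, 90, 82, 62, 96, 148, 142, 110, 80, 44, 56] [57, 89, 78, 11, 1, 8, 17, 49, 77, 44, 54]
260 [55, 115, 108, 62, 74, 102, 110, 116, 124, 93, 66] [54, 115, 104, 19, 3, 4, 25, 82, 125, 92, 64]
261 [29, 53, 61, 61, 73, 90, 108, 139, 153, 153, 107] [26, 53, 53, 14, 1, 4, 44, 112, 148, 148, 103]
262 [66, 49, 60, 65, 78, 89, 108, 136, 150, 151, 143] [64, 48, 56, 37, 6, 4, 46, 114, 145, 148, 137]
263 [106, 82, 79, 80, 84, 92, 98, 86, 81, 78, 77] [103, 80, 78, 72, 44, 47, 58, 82, 80, 78, 75]
264 [97, 96, 87, 86, 87, 95, 92, 83, 81, 73, 76] [93, 94, 84, 84, 86, 92, 90, 82, 78, 71, 73]
265 [105, 103, 81, 79, 78, 80, 79, 80, 76, 75, 75] [103, 99, 79, 78, 77, 79, 79, 79, 74, 74, 73]
```

The pointer lies over the middle of the near tab's top face. At rows 257 and 258 the pointer centre is at about 401.3 and 401.9, and the clean tab centre at 401.4 and 401.8. Next I'll check that the boom's needle and the red clip have not shifted against the aimed reference picture.

```bash
python3 - <<'E'
from meas import *
a=cv2.imread("pics/side6.png");b=cv2.imread("pics/side14.png")
ga,gb=[cv2.cvtColor(i,cv2.COLOR_BGR2GRAY).astype(np.float32) for i in(a,b)]
def cen(g,c0,c1,r0,r1):
    out=[]
    for c in range(c0,c1,3):
        w=np.clip(75-g[r0:r1,c],0,None);out.append(round(float((w*np.arange(r0,r1)).sum()/max(w.sum(),1e-6)),2))
    return out
print(cen(ga,240,263,265,275));print(cen(gb,240,263,265,275))
for x0,y0,x1,y1 in[(325,210,345,236),(260,190,310,255)]:
    A=np.ascontiguousarray(ga[y0:y1,x0:x1]);B=np.ascontiguousarray(gb[y0:y1,x0:x1]);print("shift",cv2.phaseCorrelate(A,B,cv2.createHanningWindow(A.shape[::-1],cv2.CV_32F)))
for i in(a,b): print(blobs(i,(8,90,60),(22,255,255),(330,150,360,200),20)[:3])
z=np.hstack([cv2.resize(i[255:300,228:288],None,fx=6,fy=6,interpolation=cv2.INTER_CUBIC) for i in(a,b)]);cv2.imwrite("pics/cmp.png",z)
E
```

```text
[271.39, 270.72, 270.01, 269.9, 269.73, 269.48, 269.32, 269.23]
[271.46, 270.1, 269.78, 268.82, 269.5, 269.34, 269.11, 268.84]
shift ((-0.3021397795863532, 0.8180911752579476), 0.8815610505916455)
shift ((0.11680217698383899, -0.37531141844406335), 0.6135051572488414)
[((np.float64(356.38), np.float64(170.38)), [352, 165, 8, 10, 45]), ((np.float64(339.42), np.float64(180.75)), [335, 175, 9, 13, 84])]
[((np.float64(356.41), np.float64(170.43)), [352, 165, 8, 10, 46]), ((np.float64(339.42), np.float64(180.75)), [335, 175, 9, 13, 84])]
```

View pics/cmp.png

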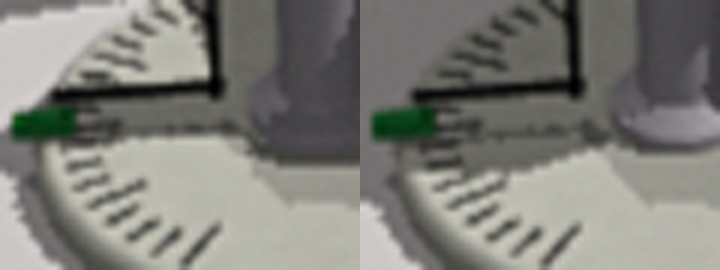

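```bash
python3 - <<'E'
from meas import *
for k in(6,12,13,14):
    g=cv2.cvtColor(cv2.imread(f"pics/side{k}.png"),cv2.COLOR_BGR2GRAY).astype(float)
    w=np.clip(60-g[216:230,325:345],0,None);
    pk=(w*np.arange(325,345)).sum()/w.sum()
    # needle: subpixel row of darkness minimum, threshold strict
    n=[]
    for c in range(246,262,2):
        v=np.clip(45-g[264:274,c],0,None); n.append(round((v*np.arange(264,274)).sum()/max(v.sum(),1e-9),2))
    ym=np.clip(60-g[210:218,325:345],0,None); 
    # hanger column
    h=np.clip(45-g[245:268,256:270],0,None);
    print(k,"peg col",pk.round(3),"needle",n,"hanger col",((h*np.arange(256,270)).sum()/h.sum()).round(3))
C=np.array([.538,.3303]);S=imaging.calibration("side")
for a in(-161.5,-161,-160):
    r=np.radians(a);p=lambda d,z:proj(S,[C[0]+d*np.cos(r),C[1]+d*np.sin(r),z]).round(2)
    print(a,p(.1,.115),p(-.07,.0245),p(-.037,.04))
E
```

```text
6 peg col 333.827 needle [np.float64(270.0), np.float64(270.0), np.float64(270.0), np.float64(269.93), np.float64(269.5), np.float64(269.32), np.float64(269.0), np.float64(269.0)] hanger col 262.833
12 peg col 332.762 needle [np.float64(269.92), np.float64(269.82), np.float64(269.52), np.float64(269.45), np.float64(269.27), np.float64(269.0), np.float64(269.0), np.float64(268.89)] hanger col 262.822
13 peg col 332.742 needle [np.float64(269.87), np.float64(269.88), np.float64(269.54), np.float64(269.46), np.float64(269.24), np.float64(269.0), np.float64(269.0), np.float64(268.92)] hanger col 262.826
14 peg col 332.783 needle [np.float64(269.89), np.float64(269.86), np.float64(269.56), np.float64(269.47), np.float64(269.23), np.float64(269.0), np.float64(269.0), np.float64(268.91)] hanger col 262.823
-161.5 [335.98 223.1 ] [246.15 269.56] [263.38 261.58]
-161 [335.89 222.87] [246.15 269.75] [263.38 261.68]
-160 [335.7  222.43] [246.15 270.13] [263.39 261.88]
```

```bash
python3 - <<'E'
from meas import *
G={k:cv2.cvtColor(cv2.imread(f"pics/side{k}.png"),cv2.COLOR_BGR2GRAY).astype(float) for k in(4,6,12,14)}
for k,g in G.items():
    out=[]
    for c in range(248,261,2):
        col=g[:,c];m=265+np.argmin(col[265:274]);mn=col[m]
        up=col[m-3];dn=col[m+3]
        # area-based: darkness above / below normalised by own background
        a=sum(np.clip((up-col[r])/(up-mn),0,1) for r in(m-2,m-1));b=sum(np.clip((dn-col[r])/(dn-mn),0,1) for r in(m+1,m+2))
        out.append(round(m+(b-a)/2,2))
    print(k,out,np.mean(out).round(3))
    for c in(250,256): print("   ",c,g[264:275,c].astype(int).tolist())
# peg top/collar rows and boom top edge near clamp (col 355): 
for k,g in G.items(): print(k,"boom lower edge",[g[240:262,c].astype(int).tolist() for c in(350,)])
E
```

```text
4 [np.float64(270.25), np.float64(270.12), np.float64(270.04), np.float64(269.87), np.float64(269.71), np.float64(269.72), np.float64(269.38)] 269.87
    250 [158, 92, 139, 188, 172, 97, 10, 39, 93, 106, 105]
    256 [168, 176, 187, 189, 165, 46, 17, 71, 108, 106, 103]
6 [np.float64(269.79), np.float64(269.73), np.float64(269.73), np.float64(269.56), np.float64(269.41), np.float64(269.08), np.float64(268.89)] 269.456
    250 [156, 91, 139, 188, 165, 47, 16, 69, 105, 106, 102]
    256 [179, 182, 185, 185, 149, 22, 34, 91, 106, 102, 103]
12 [np.float64(269.8), np.float64(269.63), np.float64(269.65), np.float64(269.39), np.float64(269.16), np.float64(269.0), np.float64(268.85)] 269.354
    250 [86, 49, 78, 106, 89, 25, 23, 70, 107, 106, 106]
    256 [102, 103, 105, 104, 79, 11, 52, 107, 109, 105, 102]
14 [np.float64(269.81), np.float64(269.65), np.float64(269.67), np.float64(269.38), np.float64(269.17), np.float64(269.01), np.float64(268.83)] 269.36
    250 [86, 49, 76, 105, 91, 26, 21, 71, 106, 105, 105]
    256 [98, 102, 103, 104, 80, 14, 51, 107, 106, 104, 104]
4 boom lower edge [[79, 79, 80, 77, 76, 98, 144, 156, 152, 193, 178, 118, 113, 114, 116, 115, 116, 114, 114, 114, 115, 112]]
6 boom lower edge [[81, 80, 81, 79, 77, 76, 98, 161, 204, 175, 108, 112, 115, 115, 115, 115, 114, 112, 113, 114, 116, 114]]
12 boom lower edge [[82, 81, 79, 80, 78, 78, 83, 95, 114, 110, 112, 117, 116, 114, 115, 112, 112, 119, 143, 194, 208, 207]]
14 boom lower edge [[81, 82, 82, 78, 77, 76, 99, 160, 202, 195, 201, 207, 206, 209, 186, 119, 113, 113, 115, 114, 113, 113]]
```

The boom's edge at column 350 reads the same before the grip and now (98/161 against 99/160), so the boom has not moved. The draw is steady, so I'm handing in while holding the head.

```bash
python3 st.py; python3 -c "
from workcell import bot
print(bot.job_done())"
```

```text
[0.2979 0.249  0.0664] [ 179.9    0.7 -161.2] 12.5333 0.0337 [ 4.5  1.7 -0.2] r 0.2535 ang -161.3 [ 40.  -18.5 -29.4  78.4  -0.1  21.1]
the job is handed in; nothing more can be done
None
```

The lamp is set as asked and the job is handed in at about 12.5 s. The boom is at the green clip, the head is drawn out to the red clip, and the gripper is holding it there with 50 N.

**Boom:** I swung it by the peg with the arm still pushed in, then corrected it with two small nudges. The last close view put the needle within about 0.3 px (roughly 0.3°) of the clip's middle.

**Head:** I squeezed across the block, which pressed the button in (opening 33.9 mm), and drew the head out 56.2 mm. The side view shows the pointer over the middle of the near red tab, within about 0.5 mm.

**Checks that disagreed:**
- **Boom after gripping the head:** the needle in the side view seemed to shift by 0.1–0.2 px, but the lighting had changed there. The boom's edge, which was lit the same, did not shift, so I took the boom as unmoved.
- **Draw distance:** the estimate from the button position was about 59 mm, against 56–57 mm from most of the other measurements. I relied on seeing the pointer at the tab.

I did not touch the pen, the swab pack or the plaster box. They looked unmoved in the last top view, but I did not measure them.

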